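# Hold a door-hinge leaf in line for its pin

## Robot

A 6-joint arm with a two-finger parallel gripper is mounted at the origin on the work surface. World frame = base frame: x ahead of the robot, y to its left, z up, the work surface at z = 0. Lengths are in m, angles in rad, forces in N, time in s.
With the tool pointing down it reaches from about 0.275 to 0.825 m from the base axis. Payload 4.9 kg.
Tool frame: the origin (TCP) lies at the very end of the fingers, on their centre line; the grasp point (between the pads) lies 19 mm behind it; z points along the fingers, y is the direction in which the jaws open and shut (so a half turn about z gives the same grasp; the last joint's range is limited). The gripper opens to 85 mm and grips with 20 to 120 N. Pads are 22 mm wide; open, the fingers measure 114 mm over their backs; the gripper's body (76 mm by 85 mm) begins 54 mm behind the grasp point. The pads swing forward as they close: fully open they stand 13 mm farther back than shut.
Start: joints at [-1.403, 0.326, -0.193, 1.052, 0, 1.437], TCP at [0.163, -0.525, 0.191] pointing down, gripper open.
Joint ranges: [-2.65, 2.65], [-0.97, 1.79], [-1.3, 1.35], [-1.93, 2.1], [-1.47, 1.37], [-3.14, 3.14]. Speed limits (rad/s): [2.57, 2.57, 3.14, 3.14, 3.14, 3.14].

## Interface

Orientations are given as a unit quaternion [x, y, z, w].
In Python, from workcell import telemetry, read_camera, job gives the robot as it stands.
- The arm moves only by the tool play_rows, never from a script. Its argument "commands" is a list that holds one entry, the list of rows, each a list of 5 numbers: the shift along the tool's x, y, z in m, then the turn about the tool's z in rad, then the opening, from 0 (shut) to 1 (fully open). A call has exactly 5 rows; each row shifts and turns the pose as measured when the row begins, along the tool's axes as they then stand; what a row does not reach is not made up. A row lasts 1/12 s, in which the tool goes at most 41.7 mm and 7.16 degrees, less where a joint would pass 70% of its speed; a pose out of reach is approached as far as the arm can. A call is refused whole if a number of a shift passes 0.0417 or a number of a turn 0.125, either way. A call with a gripper value outside its range is refused whole. The fingers move at their own pace and stop on an object; the grip force is fixed at half the most. Time passes only in rows, so rows that do not move let the fingers close, or fill a call up. It gives the time, the measured TCP pose, the force and the opening at its end, in the units of the state.
- telemetry.state(): the state, without advancing time (a new reading comes with each control period).
- read_camera(name): name is "side" or "top"; returns a dict with "color" (400x640x3 uint8, red, green, blue), "intrinsics" (3x3 intrinsics, pixels), "xyz" and "attitude" of the camera in the world. Camera axes: x right, y down, z forward; pixel columns grow to the right and rows downward; lengths in m; the calibration is good to about 2 mm. A picture is of the moment at which its call begins. There is no depth.
- job.finish_job(): hands the job in, once; it reports no verdict.
The state is a dict: "t": time; "joint_positions": joint angles; "dq": joint speeds; "effort": joint torques, N m; "eef_pos": TCP position; "tcp_rot": TCP orientation; "ft_force": force on the tool from outside, world axes, zero at the start; "moment": the same for the moment, N m; "opening": finger opening in m.
Only numpy, scipy, OpenCV 4.12 (cv2) and the standard library are available. Lean on these libraries where they do the work, as an engineer would, in place of code of your own. Each camera call takes 0.05 s, during which the arm holds its last target.

## Task

Of the two loose hinge leaves on the batten, pick up the one with a single middle knuckle and bring that knuckle into the gap between the two knuckles of the leaf on the jamb block, hinge opened out flat and level, so that the holes line up for the pin. Finish while still holding it there in the air, steady and not jammed against the jamb leaf: do not let go. Leave the other leaf, the pin, the glue bottle and the screwdriver where they are.

Things in the scene. Friction and masses are not known exactly. Their poses are not given: they have to be found in the camera images.
- leaf: Loose steel leaf to use, 0.13 kg: ONE knuckle mid-edge. Plate 44 x 60 x 4 mm (x,y,z); origin: centre of plate's underside; +x towards the knuckle, y along the hinge axis, z up. Lies flat across the batten, underside 30 mm above the bench, +x roughly away from the robot; both ends (y = +-30 mm) overhang the batten about 15 mm, so fingers can pinch its 60 mm length from above, tips below the plate.
- leaf_barrel (a point): Centre of the loose leaf's knuckle hole, at x = +32, y = 0, z = +7 mm from the leaf's origin. The knuckle is a tube along y, 14 mm outside, 9 mm bore, 20 mm long, on a 20 mm wide, 4 mm thick web. Axes as leaf.
- jamb: Timber jamb block fixed to the bench, a steel leaf screwed on its top, its knuckles overhanging the front. Origin: on the bench straight below the middle of the hinge barrel; +x into the block (roughly away from the robot), y along the hinge axis, z up. Block: x 12 to 122, y -60 to 60, z 0 to 70 mm; leaf plate: x 10 to 54, y -30 to 30, z 70 to 74 mm. Low brackets at its sides reach y = +-90 mm.
- jamb_barrel (a point): Centre of the jamb hinge barrel, on the hole axis 77 mm above the bench, amid the 24 mm gap between its TWO knuckles (y 12 to 30 mm either side, 14 mm outside, 9 mm bore). The gap is open above, below and in front. Axes as jamb. Matched and flat, the loose leaf's axes are parallel to these, its hole centre is here, its plate is on the -x side with nothing under it.
- batten: Wooden batten fixed on the bench, 240 x 30 x 30 mm (x,y,z), origin at the centre of its underside; the two loose leaves lie across its top, one towards each end, about 120 mm apart. Batten and jamb block stand side by side, either one on the left.
- odd_leaf: The other loose leaf, to be left alone: same plate, origin and axes as the leaf to use, but with TWO knuckles at the ends of its hinge edge (y 12 to 30 mm either side), like the one on the jamb. It may lie at the near or the far end of the batten.
- pin: Steel hinge pin 78 mm long lying in a low aluminium tray beyond the work; leave alone. Origin under its middle.
- glue: White glue bottle, 60 mm in diameter, 140 mm high, standing beyond the work; leave alone. Origin at the centre of its underside.
- screwdriver: Screwdriver with a dark wooden handle lying crosswise between the robot base and the work; leave alone. Origin under it, on its length.

How it is judged:
By the outcome, as a careful person would: the job done as asked, in the order asked, and still so for the second after the job is handed in, while the arm keeps its last pose, push and grip.
It also fails if it takes over 38 s, if anything falls off the work surface, if the arm or the gripper's body presses on something with over 40 N, if the wrist force passes 120 N, or if a joint passes its speed limit or range.

## Working session

There is one attempt and no reset: what is moved stays moved. The work goes in short steps, Python scripts to look and compute and a tool call to move; the robot and the scene stay as the last step left them, time stands still between calls to the robot, and variables do not carry over. Pictures are saved under pics/ and viewed, and the job is handed in when it is done.

Besides the shell and the picture viewer there is one more tool, called after "Call:" as a command line: name --argument value ..., lists and objects as JSON in quotes. play_rows: Moves the arm, as the interface text tells. Its arguments: {"type":"object","properties":{"commands":{"type":"array","items":{"type":"array","items":{"type":"array","items":{"type":"number"}}}}},"required":["commands"]}

```bash
mkdir -p pics; cat > h.py <<'E'
import numpy as np, cv2
from scipy.spatial.transform import Rotation as R
from workcell import telemetry, read_camera, job
def shot(n,fn):
    c=read_camera(n); cv2.imwrite(fn,c["color"][:,:,::-1]); return c
def ray(c,u,v,z):
    K=np.array(c["intrinsics"]);A=np.array(c["attitude"]);Rm=R.from_quat(A).as_matrix() if A.size==4 else A.reshape(3,3)
    d=Rm@np.linalg.inv(K)@np.array([u,v,1.]); o=np.array(c["xyz"]); return o+d*(z-o[2])/d[2]
def proj(c,p):
    K=np.array(c["intrinsics"]);A=np.array(c["attitude"]);Rm=R.from_quat(A).as_matrix() if A.size==4 else A.reshape(3,3)
    q=K@Rm.T@(np.array(p)-np.array(c["xyz"])); return q[:2]/q[2]
E
python3 - <<'E'
from h import *
for n in("top","side"):
    c=shot(n,f"pics/{n}0.png"); print(n,c["intrinsics"],c["xyz"],c["attitude"])
s=telemetry.state(); print(s)
E
```

```text
top [[376.17015861   0.         316.0798947 ]
 [  0.         376.17015861 197.23029993]
 [  0.           0.           1.        ]] [ 0.52349816 -0.0196816   0.74640817] [ 0.70734252 -0.70468198  0.04392077 -0.03407087]
side [[398.25825972   0.         319.49782406]
 [  0.         398.25825972 196.31968643]
 [  0.           0.           1.        ]] [ 0.37829944 -0.48991343  0.48499949] [ 0.88482755 -0.17751503  0.08499168 -0.42230916]
{'t': 0.1, 'joint_positions': array([-1.40317817e+00,  3.26854972e-01, -1.93469318e-01,  1.05200128e+00,
        1.24628661e-05,  1.43658260e+00]), 'dq': array([-2.38992647e-05, -1.38908550e-03,  1.24802033e-03,  1.32405434e-03,
        1.98062766e-04,  1.29494237e-03]), 'effort': array([ 1.43547786e-03, -4.44238508e+01,  2.63038158e+01,  7.81025039e-03,
       -1.24035209e-04,  8.17355410e-07]), 'eef_pos': array([ 0.16340993, -0.52456492,  0.19079377]), 'tcp_rot': array([ 9.88633498e-01,  1.50343677e-01, -6.53968366e-06, -7.64617082e-04]), 'ft_force': array([0.24662837, 0.76447221, 0.20245208]), 'moment': array([ 0.04269062, -0.03458012, -0.04562851]), 'opening': 0.08555040548081319}
```

View pics/top0.png

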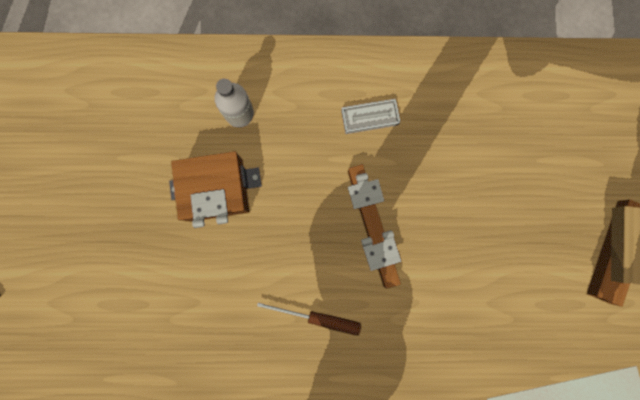

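View pics/side0.png

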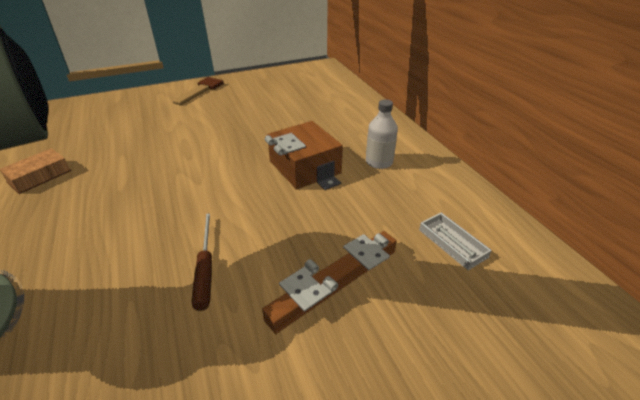

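The far leaf, at top (366,193), seems to have the single knuckle. The near one, at (382,253), shows two. The jamb is at (208,205). I'll zoom in to check and to get corners.

```bash
python3 - <<'E'
from h import *
t=cv2.imread("pics/top0.png"); s=cv2.imread("pics/side0.png")
a=cv2.resize(t[165:275,335:415],None,fx=5,fy=5,interpolation=cv2.INTER_CUBIC)
b=cv2.resize(t[150:230,165:265],None,fx=4,fy=4,interpolation=cv2.INTER_CUBIC)
cv2.imwrite("pics/z1.png",a);cv2.imwrite("pics/z2.png",b)
cv2.imwrite("pics/z3.png",cv2.resize(s[220:340,255:405],None,fx=5,fy=5,interpolation=cv2.INTER_CUBIC))
E
```

```text
(no output)
```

View pics/z1.png

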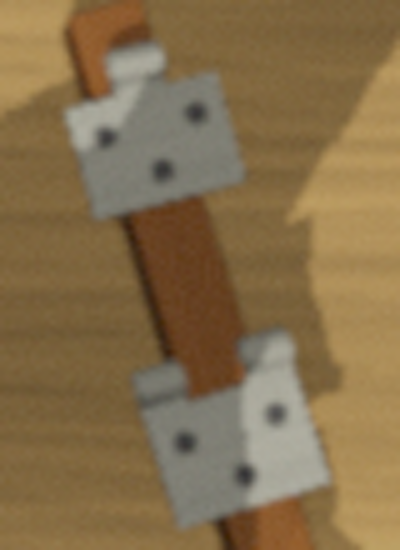

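View pics/z2.png

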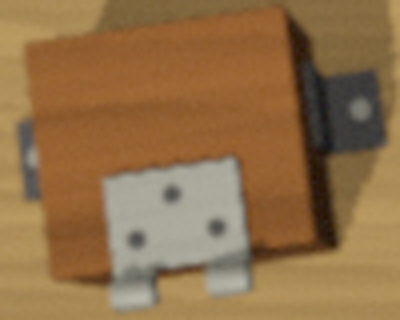

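View pics/z3.png

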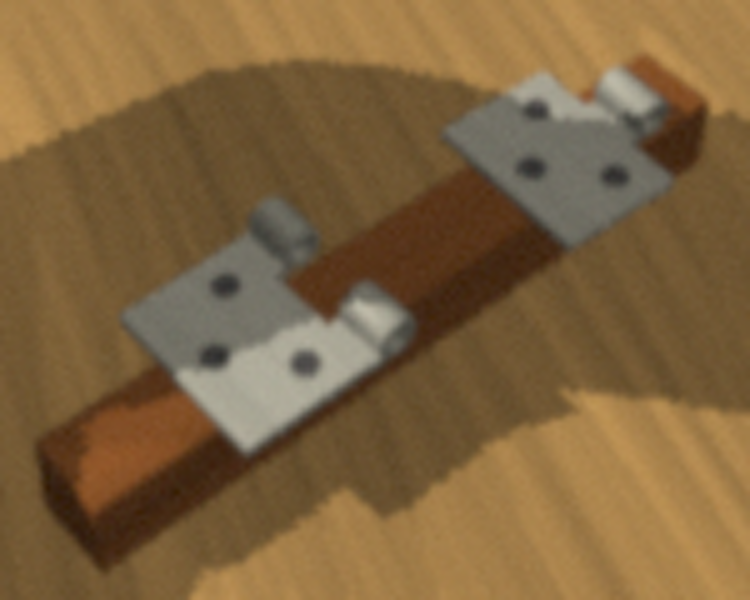

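The zooms confirm it: the far leaf has one middle knuckle (zoom 135,60) and the near one has two. In the jamb zoom, the plate corners are about (103,178), (237,157), (248,260), (112,278), and the knuckles are at (133,290) and (230,278). Next I'll measure by mask.

```bash
cat > meas.py <<'E'
from h import *
def plate(c,box,z,k,smax=60,scale=6):
    x0,y0,x1,y1=box
    im=cv2.resize(c["color"][y0:y1,x0:x1],None,fx=scale,fy=scale,interpolation=cv2.INTER_CUBIC)
    hsv=cv2.cvtColor(im,cv2.COLOR_RGB2HSV)
    m=((hsv[...,1]<smax)&(hsv[...,2]>45)).astype(np.uint8)
    m=cv2.morphologyEx(m,cv2.MORPH_CLOSE,np.ones((25,25),np.uint8))
    m0=m.copy()
    m=cv2.morphologyEx(m,cv2.MORPH_OPEN,cv2.getStructuringElement(cv2.MORPH_ELLIPSE,(k,k)))
    cs,_=cv2.findContours(m,cv2.RETR_EXTERNAL,cv2.CHAIN_APPROX_NONE)
    q=max(cs,key=cv2.contourArea)[:,0].astype(float)
    uv=(q+.5)/scale-.5+np.array([x0,y0])
    P=np.array([ray(c,u,v,z)[:2] for u,v in uv])
    r=cv2.minAreaRect((P*1000).astype(np.float32))
    return r,m0,P
E
python3 - <<'E'
from meas import *
c=read_camera("top")
for nm,box,z in(("leaf",(340,165,392,215),.034),("odd",(350,225,412,278),.034),("jamb",(178,180,240,232),.074)):
    for k in(85,105):
        r,m,P=plate(c,box,z,k); print(nm,k,r)
    cv2.imwrite(f"pics/m_{nm}.png",m*255)
# manual corners
def man(pts,off,s,z): return np.array([ray(c,(u+.5)/s-.5+off[0],(v+.5)/s-.5+off[1],z)[:2] for u,v in pts])
def report(P):
    # order: far-left, far-right, near-right, near-left
    print((P*1000).round(1).tolist(),"ctr",P.mean(0)*1000,"W",np.linalg.norm(P[0]-P[1]),np.linalg.norm(P[3]-P[2]),"D",np.linalg.norm(P[0]-P[3]),np.linalg.norm(P[1]-P[2]))
    y=(P[0]-P[1]+P[3]-P[2]); x=P[0]-P[3]+P[1]-P[2]
    print("yaw by y-axis",np.degrees(np.arctan2(-y[0],y[1])),"x",np.degrees(np.arctan2(x[1],x[0])))
report(man([(67,110),(217,72),(245,180),(95,217)],(335,165),5,.034))
report(man([(103,178),(237,157),(248,260),(112,278)],(165,150),4,.074))
print("knuckles", man([(135,60)],(335,165),5,.044)*1000, man([(133,290),(230,278)],(165,150),4,.084)*1000)
E
```

```text
leaf 85 ((613.1145629882812, -123.10690307617188), (50.561885833740234, 60.0953369140625), 14.610897064208984)
leaf 105 ((612.4461669921875, -123.4736099243164), (49.06654357910156, 59.4949951171875), 14.560585021972656)
odd 85 ((496.41082763671875, -153.31814575195312), (47.3909912109375, 60.59599685668945), 16.99330711364746)
odd 105 ((495.9227600097656, -153.54486083984375), (45.65238952636719, 60.355106353759766), 17.33786964416504)
jamb 85 ((583.994140625, 163.13467407226562), (48.670562744140625, 60.90797424316406), 8.002886772155762)
jamb 105 ((585.1407470703125, 163.31973266601562), (46.57952117919922, 60.97742462158203), 6.0712432861328125)
[[623.2, -90.5], [638.2, -148.3], [596.6, -158.4], [582.2, -100.9]] ctr [ 610.04507442 -124.55198221] W 0.059700933535876244 0.0592353040994471 D 0.04233399725223665 0.04285199138950436
yaw by y-axis 14.321733912564811 x 13.91557848379081
[[602.6, 196.3], [612.4, 136.8], [566.1, 130.5], [557.8, 190.6]] ctr [584.72555898 163.54262364] W 0.060334544928161926 0.06061489567278364 D 0.04512699197365735 0.04671210198657658
yaw by y-axis 8.571184266451873 x 7.526990507706954
knuckles [[ 641.04866666 -115.45368289]] [[552.11251897 178.07699293]
 [557.52160354 135.91475144]]
```

```bash
cat > go.py <<'E'
from h import *
import sys
# usage: go.py x y z yawdeg ; prints shift in tool axes
a=list(map(float,sys.argv[1:5]))
s=telemetry.state(); p=s["eef_pos"]; M=R.from_quat(s["tcp_rot"]).as_matrix()
d=M.T@(np.array(a[:3])-p); y=np.arctan2(M[1,0],M[0,0])
print("t",round(s["t"],2),"pos",(p*1000).round(1),"yaw",np.degrees(y).round(2),"tilt",np.degrees(np.arccos(-M[2,2])).round(2),"F",s["ft_force"].round(1),"open",round(s["opening"]*1000,1))
print("shift mm",(d*1000).round(1),"turn rad",round(y-np.radians(a[3]),4))
print("tool x,y",M[:,0].round(4),M[:,1].round(4), "q",s["joint_positions"].round(2))
E
python3 go.py .610 -.1243 .11 14.3
```

```text
t 0.15 pos [ 163.4 -524.7  190.9] yaw 17.29 tilt 0.07 F [ 0.2  0.5 -0.2] open 85.3
shift mm [ 545.4 -249.4   81.3] turn rad 0.0522
tool x,y [9.548e-01 2.972e-01 1.000e-04] [ 0.2972 -0.9548 -0.0013] q [-1.4   0.33 -0.19  1.05 -0.    1.44]
```

Call:
play_rows --commands '[[[0.036,-0.0165,0,0.01,1],[0.036,-0.0165,0,0.01,1],[0.036,-0.0165,0,0.01,1],[0.036,-0.0165,0,0.01,1],[0.036,-0.0165,0,0.01,1]]]'

```text
t: 0.57
eef_pos: [0.3126, -0.3973, 0.1886]
tcp_rot: [0.993, 0.116, -0.001, -0.0]
ft_force: [0.9, -1.4, -0.2]
opening: 0.0855
```

```bash
python3 go.py .610 -.1243 .11 14.3
```

```text
t 0.57 pos [ 312.6 -397.3  188.6] yaw 13.36 tilt 0.16 F [ 0.9 -1.4 -0.2] open 85.5
shift mm [ 352.7 -196.8   77.9] turn rad -0.0164
tool x,y [ 0.9729  0.2311 -0.0025] [ 0.2311 -0.9729 -0.0011] q [-1.05  0.25 -0.31  1.02 -0.    1.86]
```

Call:
play_rows --commands '[[[0.035,-0.0197,0.003,0,1],[0.035,-0.0197,0.003,0,1],[0.035,-0.0197,0.003,0,1],[0.035,-0.0197,0.003,0,1],[0.035,-0.0197,0.003,0,1]]]'

```text
t: 0.98
eef_pos: [0.4646, -0.255, 0.1729]
tcp_rot: [0.993, 0.115, -0.001, 0.0]
ft_force: [0.3, -0.8, 0.4]
opening: 0.0856
```

Call:
play_rows --commands '[[[0.035,-0.0197,0.008,0,1],[0.035,-0.0197,0.008,0,1],[0.035,-0.0197,0.008,0,1],[0.02,-0.01,0.005,0,1],[0.01,-0.005,0.0,0,1]]]'

```text
t: 1.4
eef_pos: [0.5832, -0.1434, 0.1417]
tcp_rot: [0.993, 0.119, -0.001, -0.0]
ft_force: [-0.6, -0.6, -0.1]
opening: 0.0856
```

```bash
python3 go.py .610 -.1243 .10 14.3
```

```text
t 1.4 pos [ 583.2 -143.4  141.7] yaw 13.65 tilt 0.13 F [-0.6 -0.6 -0.1] open 85.6
shift mm [ 30.6 -12.2  41.6] turn rad -0.0114
tool x,y [ 0.9718  0.236  -0.0019] [ 0.236  -0.9718 -0.0011] q [-0.36  0.46 -0.13  0.99 -0.    2.54]
```

Joint 6 would run out near the jamb, so I'll use the half-turned grasp.

Call:
play_rows --commands '[[[0,0,0,-0.124,1],[0,0,0,-0.124,1],[0,0,0,-0.124,1],[0,0,0,-0.124,1],[0,0,0,-0.124,1]]]'

```text
t: 1.82
eef_pos: [0.5831, -0.1411, 0.14]
tcp_rot: [0.908, 0.419, -0.003, -0.002]
ft_force: [0.2, -0.4, 0.5]
opening: 0.0854
```

Call:
play_rows --commands '[[[0,0,0,-0.124,1],[0,0,0,-0.124,1],[0,0,0,-0.124,1],[0,0,0,-0.124,1],[0,0,0,-0.124,1]]]'

```text
t: 2.23
eef_pos: [0.5798, -0.1448, 0.1404]
tcp_rot: [0.735, 0.678, -0.003, -0.004]
ft_force: [0.8, -0.6, -0.4]
opening: 0.0853
```

Call:
play_rows --commands '[[[0,0,0,-0.124,1],[0,0,0,-0.124,1],[0,0,0,-0.124,1],[0,0,0,-0.124,1],[0,0,0,-0.124,1]]]'

```text
t: 2.65
eef_pos: [0.5764, -0.1488, 0.1411]
tcp_rot: [0.491, 0.871, -0.003, -0.006]
ft_force: [-0.5, -0.3, 0.4]
opening: 0.0853
```

Call:
play_rows --commands '[[[0,0,0,-0.124,1],[0,0,0,-0.124,1],[0,0,0,-0.124,1],[0,0,0,-0.124,1],[0,0,0,-0.124,1]]]'

```text
t: 3.07
eef_pos: [0.573, -0.1528, 0.1418]
tcp_rot: [0.2, 0.98, -0.002, -0.008]
ft_force: [-0.3, -0.1, 0.7]
opening: 0.0852
```

Call:
play_rows --commands '[[[0,0,0,-0.124,1],[0,0,0,-0.124,1],[0,0,0,-0.124,1],[0,0,0,-0.124,1],[0,0,0,-0.124,1]]]'

```text
t: 3.48
eef_pos: [0.5696, -0.1568, 0.1425]
tcp_rot: [-0.111, 0.994, 0.0, -0.01]
ft_force: [-0.1, 0.4, 0.6]
opening: 0.0852
```

```bash
python3 go.py .610 -.1243 .10 194.3
```

```text
t 3.48 pos [ 569.6 -156.8  142.5] yaw -167.21 tilt 1.1 F [-0.1  0.4  0.6] open 85.2
shift mm [-47.4  22.6  41.7] turn rad -6.3095
tool x,y [-0.975  -0.2214  0.0191] [-0.2213  0.9752  0.0029] q [-0.39  0.45 -0.13  1.   -0.01 -0.61]
```

Call:
play_rows --commands '[[[-0.02,0.009,0.01,-0.026,1],[-0.02,0.009,0.01,0,1],[-0.008,0.005,0.01,0,1],[-0.003,0.002,0.005,0,1],[0,0,0,0,1]]]'

```text
t: 3.9
eef_pos: [0.6112, -0.1241, 0.1065]
tcp_rot: [-0.124, 0.992, -0.001, -0.01]
ft_force: [-0.8, -0.7, -0.3]
opening: 0.0855
```

```bash
python3 go.py .610 -.1243 .012 194.3; python3 - <<'E'
from h import *
for n in("top","side"): shot(n,f"pics/{n}1.png")
E
```

```text
t 3.9 pos [ 611.2 -124.1  106.5] yaw -165.77 tilt 1.19 F [-0.8 -0.7 -0.3] open 85.5
shift mm [-0.7 -0.  94.5] turn rad -6.2844
tool x,y [-0.9691 -0.2458  0.0208] [-0.2458  0.9693  0.0016] q [-0.31  0.54 -0.08  0.97 -0.01 -0.56]
```

View pics/side1.png

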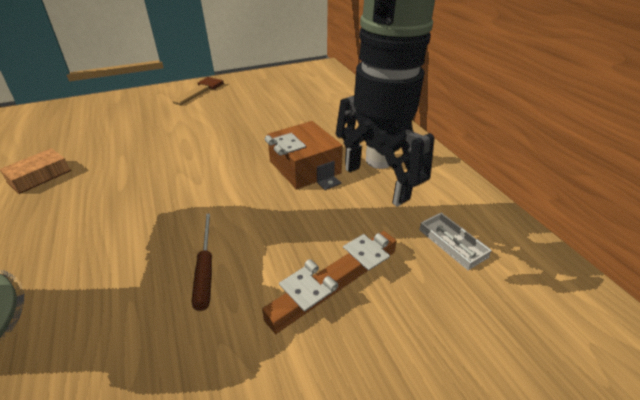

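The gripper is above the far leaf with its jaws across the leaf's length, and the leaf is unmoved at side (367,250). I'll cross-check the leaf and jamb from the side view, which is now free of shadow.

```bash
python3 - <<'E'
from meas import *
c=read_camera("side")
for nm,box,z,k in(("leaf",(338,228,395,275),.034,75),("jamb",(262,127,310,160),.074,55)):
    r,m,P=plate(c,box,z,k); print(nm,r); cv2.imwrite(f"pics/ms_{nm}.png",m*255)
    x0,y0,x1,y1=box
    cv2.imwrite(f"pics/zs_{nm}.png",cv2.resize(c["color"][y0:y1,x0:x1,::-1],None,fx=12,fy=12,interpolation=cv2.INTER_CUBIC))
# predicted corners
def corners(cx,cy,yaw,z):
    a=np.radians(yaw);X=np.array([np.cos(a),np.sin(a)]);Y=np.array([-X[1],X[0]])
    return [list(np.array([cx,cy])+X*sx*.022+Y*sy*.03)+[z] for sx,sy in((1,1),(1,-1),(-1,-1),(-1,1))]
for nm,p,o in(("leaf",(.610,-.1243,14.3,.034),(338,228)),("jamb",(.5847,.1635,8,.074),(262,127))):
    print(nm,[((proj(c,q)-o+.5)*12).round() .tolist() for q in corners(*p)])
E
```

```text
leaf ((617.4828491210938, -123.93651580810547), (65.64783477783203, 61.21980285644531), 13.060867309570312)
jamb ((576.6549682617188, 157.1557159423828), (57.475379943847656, 62.77809143066406), 7.2507171630859375)
leaf [[318.0, 63.0], [635.0, 327.0], [378.0, 487.0], [66.0, 205.0]]
jamb [[355.0, 61.0], [526.0, 221.0], [284.0, 295.0], [122.0, 128.0]]
```

View pics/zs_leaf.png

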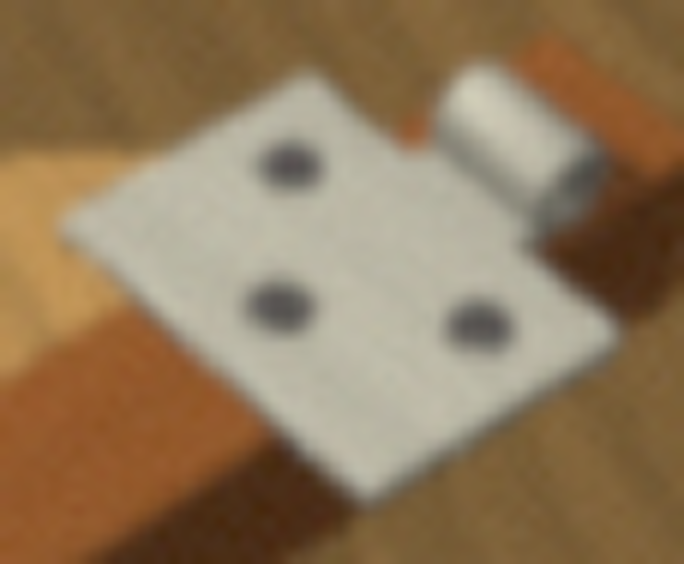

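View pics/zs_jamb.png

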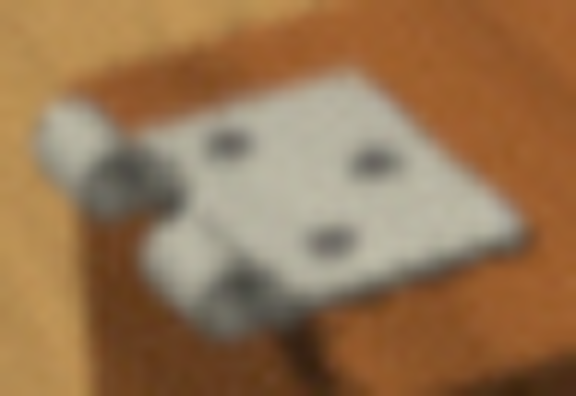

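The side view agrees with the estimates to about 1 px (1–2 mm). Descending.

Call:
play_rows --commands '[[[-0.0003,0,0.025,0,1],[-0.0003,0,0.025,0,1],[-0.0003,0,0.02,0,1],[0,0,0.01,0,1],[0,0,0.0,0,1]]]'

```text
t: 4.47
eef_pos: [0.6125, -0.1295, 0.0311]
tcp_rot: [-0.121, 0.993, -0.003, -0.006]
ft_force: [-0.8, 0.1, 0.4]
opening: 0.0851
```

```bash
python3 go.py .610 -.1243 .012 194.3
```

```text
t 4.47 pos [ 612.5 -129.5   31.1] yaw -166.06 tilt 0.78 F [-0.8  0.1  0.4] open 85.1
shift mm [ 0.9  5.8 19.1] turn rad -6.2896
tool x,y [-0.9705 -0.2408  0.0125] [-0.2409  0.9705 -0.0054] q [-0.32  0.61 -0.17  0.79 -0.01 -0.56]
```

Call:
play_rows --commands '[[[0.0005,0.004,0.0,-0.006,1],[0.0003,0.003,0.008,0,1],[0,0.001,0.008,0,1],[0,0,0.003,0,1],[0,0,0.0,0,1]]]'

```text
t: 4.88
eef_pos: [0.6113, -0.1229, 0.0148]
tcp_rot: [-0.124, 0.992, -0.005, -0.003]
ft_force: [0.2, -0.9, -0.0]
opening: 0.0857
```

```bash
python3 go.py .610 -.1243 .012 194.3; python3 - <<'E'
from h import *
for n in("top","side"): shot(n,f"pics/{n}2.png")
E
```

```text
t 4.88 pos [ 611.3 -122.9   14.8] yaw -165.75 tilt 0.66 F [ 0.2 -0.9 -0. ] open 85.7
shift mm [ 1.6 -1.   2.8] turn rad -6.284
tool x,y [-0.9692 -0.2462  0.0081] [-0.2462  0.9692 -0.0083] q [-0.31  0.62 -0.2   0.75 -0.01 -0.56]
```

View pics/side2.png

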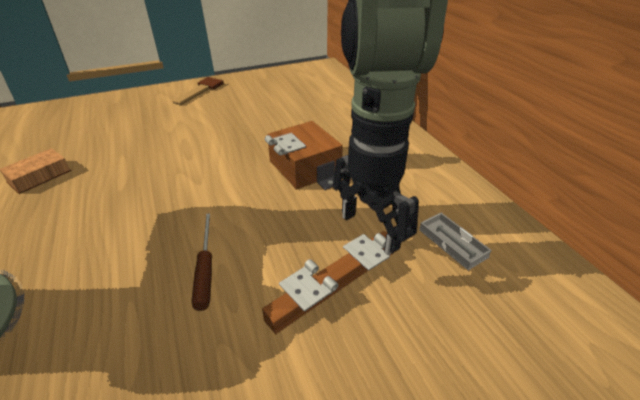

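```bash
python3 - <<'E'
from h import *
s=telemetry.state();p=s["eef_pos"];M=R.from_quat(s["tcp_rot"]).as_matrix()
for n in("side","top"):
    c=read_camera(n);im=cv2.imread(f"pics/{n}2.png")
    for sg in(-1,1):
        for dz in (0,-.013,-.032):
            q=p+M[:,1]*sg*.0425+M[:,2]*dz; uv=proj(c,q); print(n,sg,dz,uv.round(1))
    x0,y0=(320,170) if n=="side" else (320,140)
    z=cv2.resize(im[y0:y0+110,x0:x0+120],None,fx=5,fy=5,interpolation=cv2.INTER_CUBIC)
    cv2.imwrite(f"pics/z{n}2.png",z)
E
```

```text
side -1 0 [385.  273.7]
side -1 -0.013 [385.9 267.9]
side -1 -0.032 [387.3 259.1]
side 1 0 [348.6 241.7]
side 1 -0.013 [349. 236.]
side 1 -0.032 [349.6 227.4]
top -1 0 [384.6 188.6]
top -1 -0.013 [385.8 187.7]
top -1 -0.032 [387.7 186.3]
top 1 0 [342.7 199.1]
top 1 -0.013 [343.2 198.3]
top 1 -0.032 [344.  197.2]
```

View pics/zside2.png

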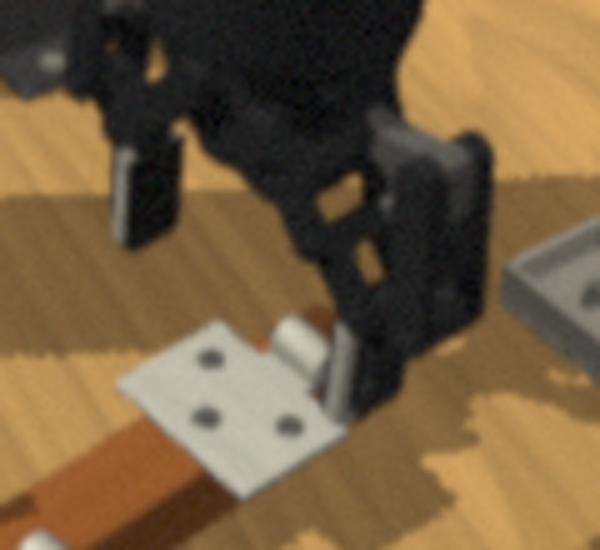

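View pics/ztop2.png

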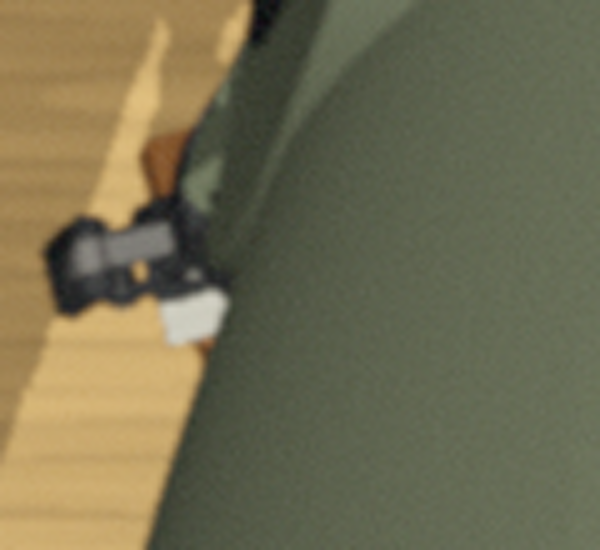

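```bash
python3 - <<'E'
from h import *
c=read_camera("side");ct=read_camera("top")
a=np.radians(14.3);Y=np.array([-np.sin(a),np.cos(a),0])
for z in (.1065,.0148):
  p=np.array([.6112,-.1235,z])
  for sg in(-1,1):
    for dz in(0,.013,.03): print(z,sg,dz,proj(c,p+Y*sg*.0425+[0,0,dz]).round(1),proj(ct,p+Y*sg*.0425+[0,0,dz]).round(1))
im=cv2.imread("pics/side1.png")
cv2.imwrite("pics/zside1.png",cv2.resize(im[90:210,320:450],None,fx=5,fy=5,interpolation=cv2.INTER_CUBIC))
im=cv2.imread("pics/top1.png")
cv2.imwrite("pics/ztop1.png",cv2.resize(im[130:250,310:450],None,fx=5,fy=5,interpolation=cv2.INTER_CUBIC))
print(telemetry.state()["eef_pos"],telemetry.state()["ft_force"])
E
```

```text
0.1065 -1 0 [391.8 230.4] [395.1 181.9]
0.1065 -1 0.013 [392.9 223.4] [396.8 180.7]
0.1065 -1 0.03 [394.4 213.9] [399.1 179.1]
0.1065 1 0 [351.3 198.9] [347.5 193.7]
0.1065 1 0.013 [351.8 192.1] [348.2 192.8]
0.1065 1 0.03 [352.4 182.9] [349.2 191.5]
0.0148 -1 0 [384.9 274.3] [384.7 188.9]
0.0148 -1 0.013 [385.8 268.6] [386. 188.]
0.0148 -1 0.03 [387.  260.9] [387.8 186.8]
0.0148 1 0 [348.5 242. ] [342.9 199.3]
0.0148 1 0.013 [348.8 236.4] [343.5 198.6]
0.0148 1 0.03 [349.3 228.8] [344.3 197.7]
[ 0.61176203 -0.12323402  0.01541633] [ 0.2268381   0.09185284 -0.53439047]
```

View pics/zside1.png

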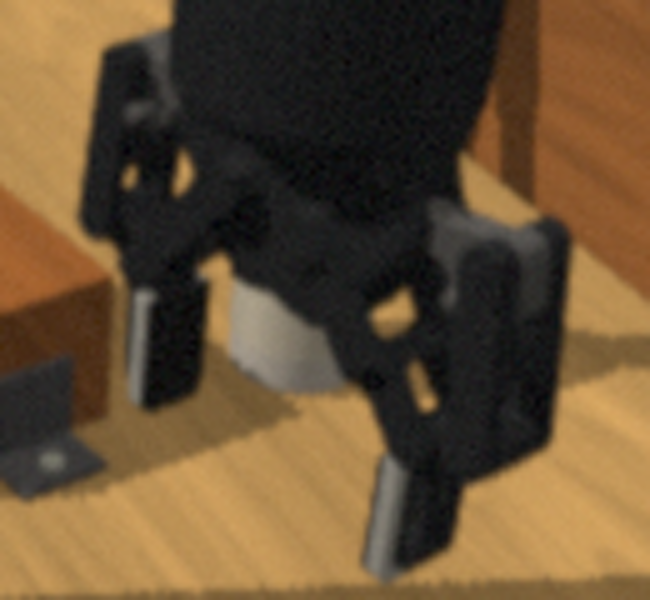

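View pics/ztop1.png

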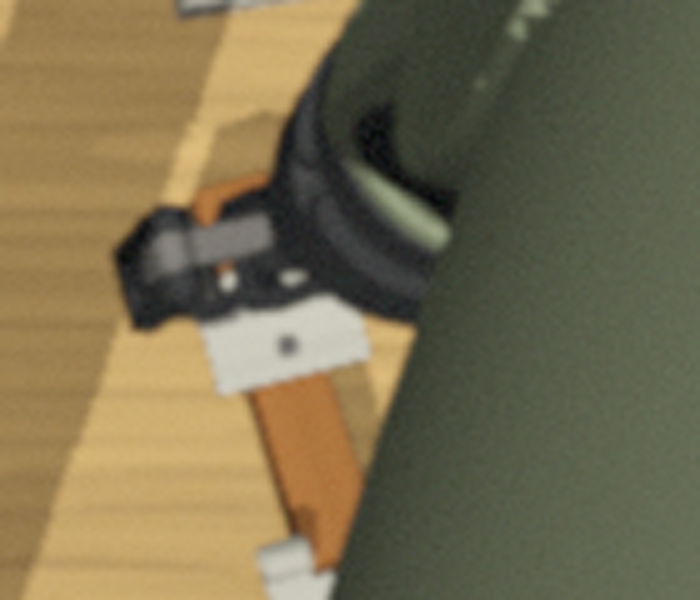

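The drawn fingers do not sit where the TCP predicts. I'll test that with rays through the tip pixels, allowing either a height or an x error.

```bash
python3 - <<'E'
from h import *
c=read_camera("side");ct=read_camera("top")
a=np.radians(14.3);X=np.array([np.cos(a),np.sin(a)]);Y=np.array([-X[1],X[0]])
for nm,cc,uv in(("right tip side2",c,(390,252)),("left tip side2",c,(348,218)),("left finger top2",ct,(342,192.5))):
  for z in(.015,.028,.04,.05,.06,.07,.09):
    d=ray(cc,*uv,z)[:2]-[.6115,-.1232]; print(nm,z,"leaf-frame dx %.1f dy %.1f"%(d@X*1000,d@Y*1000))
# arm part check: TCP axis 
E
```

```text
right tip side2 0.015 leaf-frame dx 38.2 dy -14.8
right tip side2 0.028 leaf-frame dx 28.4 dy -22.6
right tip side2 0.04 leaf-frame dx 19.3 dy -29.9
right tip side2 0.05 leaf-frame dx 11.8 dy -35.9
right tip side2 0.06 leaf-frame dx 4.3 dy -41.9
right tip side2 0.07 leaf-frame dx -3.3 dy -47.9
right tip side2 0.09 leaf-frame dx -18.4 dy -60.0
left tip side2 0.015 leaf-frame dx 36.9 dy 87.6
left tip side2 0.028 leaf-frame dx 27.1 dy 77.0
left tip side2 0.04 leaf-frame dx 18.1 dy 67.1
left tip side2 0.05 leaf-frame dx 10.6 dy 58.9
left tip side2 0.06 leaf-frame dx 3.1 dy 50.7
left tip side2 0.07 leaf-frame dx -4.5 dy 42.5
left tip side2 0.09 leaf-frame dx -19.5 dy 26.1
left finger top2 0.015 leaf-frame dx 13.1 dy 40.7
left finger top2 0.028 leaf-frame dx 11.8 dy 42.1
left finger top2 0.04 leaf-frame dx 10.6 dy 43.4
left finger top2 0.05 leaf-frame dx 9.6 dy 44.6
left finger top2 0.06 leaf-frame dx 8.6 dy 45.7
left finger top2 0.07 leaf-frame dx 7.6 dy 46.8
left finger top2 0.09 leaf-frame dx 5.6 dy 49.0
```

Both rays say the tips are really at about z = 0.06, against a reported 0.015, and earlier pictures show the same offset. Closing is harmless either way, so I'll close and see whether it grips.

Call:
play_rows --commands '[[[0,0,0,0,0.6],[0,0,0,0,0.6],[0,0,0,0,0.6],[0,0,0,0,0.6],[0,0,0,0,0.6]]]'

```text
t: 5.7
eef_pos: [0.6119, -0.1234, 0.0156]
tcp_rot: [-0.124, 0.992, -0.005, -0.003]
ft_force: [-0.0, 0.6, -0.9]
opening: 0.0516
```

```bash
python3 go.py .610 -.1243 .012 194.3; python3 - <<'E'
from h import *
for n in("top","side"): shot(n,f"pics/{n}3.png")
im=cv2.imread("pics/side3.png")
cv2.imwrite("pics/zside3.png",cv2.resize(im[170:280,320:440],None,fx=5,fy=5,interpolation=cv2.INTER_CUBIC))
E
```

```text
t 5.7 pos [ 611.9 -123.4   15.6] yaw -165.77 tilt 0.65 F [-0.   0.6 -0.9] open 51.6
shift mm [ 2.  -0.4  3.6] turn rad -6.2845
tool x,y [-0.9693 -0.2457  0.0072] [-0.2458  0.9693 -0.0088] q [-0.31  0.62 -0.2   0.75 -0.01 -0.56]
```

View pics/zside3.png

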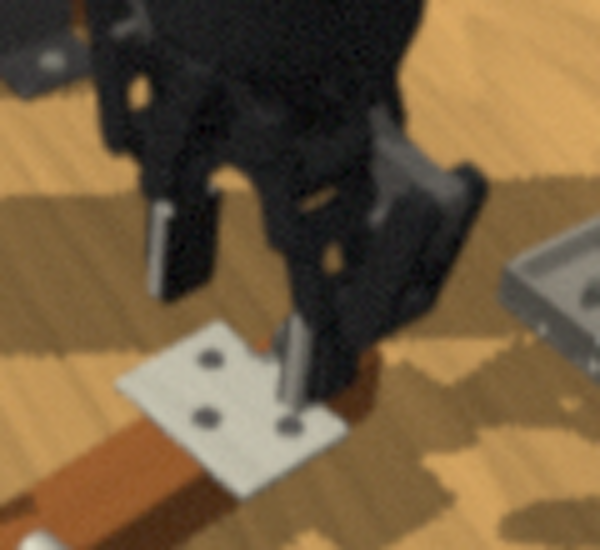

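The opening went to 51.6 mm without meeting the plate. The fingers (tips at side (353,229) and (376,251)) are above it, so the reported TCP z does not match. I'll solve for the tip height from the known opening.

```bash
python3 - <<'E'
from h import *
c=read_camera("side")
p=telemetry.state()["eef_pos"]
a=np.radians(14.2);X=np.array([np.cos(a),np.sin(a)]);Y=np.array([-X[1],X[0]])
for z in(.03,.04,.045,.05,.055,.06,.065,.07):
  d=[(lambda e:(e@X*1000,e@Y*1000))(ray(c,u,v,z)[:2]-p[:2]) for u,v in((353.1,229.1),(375.5,250.5))]
  print(z,np.round(d,1).tolist(),"sep",round(d[0][1]-d[1][1],1))
im=cv2.imread("pics/top3.png")
cv2.imwrite("pics/ztop3.png",cv2.resize(im[130:250,310:450],None,fx=5,fy=5,interpolation=cv2.INTER_CUBIC))
E
```

```text
0.03 [[14.3, 49.7], [10.8, -7.7]] sep 57.4
0.04 [[7.0, 42.1], [3.6, -14.1]] sep 56.2
0.045 [[3.4, 38.3], [0.0, -17.3]] sep 55.5
0.05 [[-0.2, 34.4], [-3.6, -20.5]] sep 54.9
0.055 [[-3.9, 30.6], [-7.2, -23.7]] sep 54.3
0.06 [[-7.5, 26.8], [-10.8, -26.8]] sep 53.6
0.065 [[-11.1, 23.0], [-14.4, -30.0]] sep 53.0
0.07 [[-14.8, 19.2], [-18.0, -33.2]] sep 52.4
```

View pics/ztop3.png

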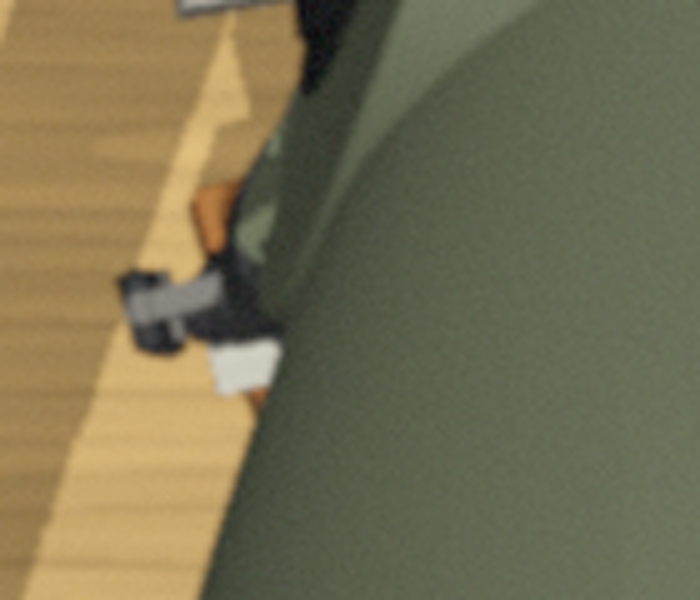

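The tips stand symmetrically about the reported xy, at true z ≈ 0.060. So reported z is about 40 mm lower than the real fingertips, while xy is good to 2 mm. I'll treat the camera as truth for height, reopen and descend in checked steps.

Call:
play_rows --commands '[[[0.002,0,0,0,1],[0,0,0,0,1],[0,0,0,0,1],[0,0,0,0,1],[0,0,0,0,1]]]'

```text
t: 6.27
eef_pos: [0.6096, -0.1239, 0.0156]
tcp_rot: [-0.124, 0.992, -0.005, -0.003]
ft_force: [0.2, 0.1, -0.6]
opening: 0.0854
```

Call:
play_rows --commands '[[[0,0,0.007,0,1],[0,0.0005,0.008,0,1],[0,0.0005,0.008,0,1],[0,0,0,0,1],[0,0,0,0,1]]]'

```text
t: 6.68
eef_pos: [0.6089, -0.123, -0.0104]
tcp_rot: [-0.124, 0.992, -0.005, -0.003]
ft_force: [0.4, -0.2, 0.6]
opening: 0.0853
```

```bash
python3 go.py .610 -.1243 -.030 194.3; python3 - <<'E'
from h import *
for n in("side",): shot(n,f"pics/{n}4.png")
im=cv2.imread("pics/side4.png")
cv2.imwrite("pics/zside4.png",cv2.resize(im[170:290,320:440],None,fx=5,fy=5,interpolation=cv2.INTER_CUBIC))
E
```

```text
t 6.68 pos [ 608.9 -123.   -10.4] yaw -165.78 tilt 0.66 F [ 0.4 -0.2  0.6] open 85.3
shift mm [-0.9 -1.3 19.6] turn rad -6.2845
tool x,y [-0.9693 -0.2457  0.0077] [-0.2458  0.9693 -0.0085] q [-0.31  0.65 -0.23  0.7  -0.01 -0.56]
```

View pics/zside4.png

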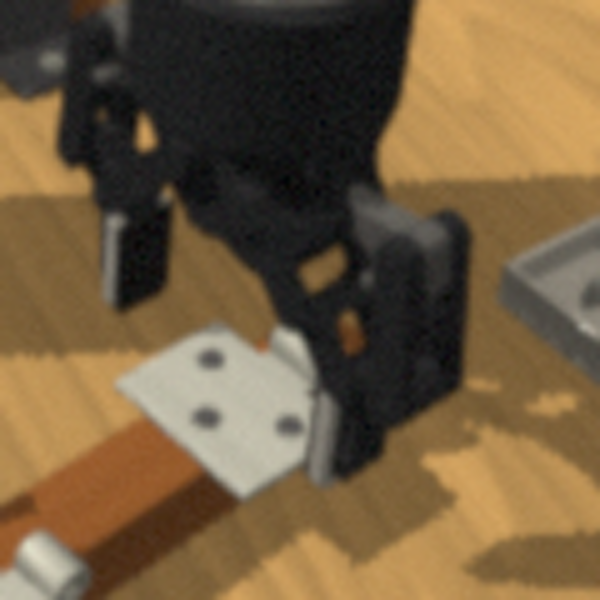

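```bash
cat > tip.py <<'E'
from h import *
import sys
def tip(l,r,zs,yaw):
    c=read_camera("side"); p=telemetry.state()["eef_pos"]
    a=np.radians(yaw);X=np.array([np.cos(a),np.sin(a)]);Y=np.array([-X[1],X[0]])
    for z in zs:
        d=[(lambda e:(e@X*1000,e@Y*1000))(ray(c,u,v,z)[:2]-p[:2]) for u,v in(l,r)]
        print(z,np.round(d,1).tolist(),"sep",round(d[0][1]-d[1][1],1),"mid",round((d[0][1]+d[1][1])/2,1))
E
python3 -c "
from tip import *
tip((343.9,231.1),(381.9,265.9),(.02,.03,.035,.04,.045,.05),14.2)"
```

```text
0.02 [[9.0, 61.8], [6.7, -31.8]] sep 93.6 mid 15.0
0.03 [[2.0, 54.1], [-0.2, -37.5]] sep 91.6 mid 8.3
0.035 [[-1.4, 50.2], [-3.7, -40.4]] sep 90.6 mid 4.9
0.04 [[-4.9, 46.3], [-7.1, -43.3]] sep 89.6 mid 1.5
0.045 [[-8.4, 42.4], [-10.5, -46.2]] sep 88.6 mid -1.9
0.05 [[-11.9, 38.5], [-14.0, -49.0]] sep 87.6 mid -5.2
```

The tips are now at z ≈ 0.043 (open). I'll go 20 mm lower.

Call:
play_rows --commands '[[[0,-0.0005,0.007,0,1],[-0.0005,0,0.007,0,1],[-0.0005,0,0.006,0,1],[0,0,0,0,1],[0,0,0,0,1]]]'

```text
t: 7.2
eef_pos: [0.6107, -0.1238, -0.0318]
tcp_rot: [-0.124, 0.992, -0.005, -0.003]
ft_force: [0.6, -0.0, 0.7]
opening: 0.0854
```

```bash
python3 go.py .610 -.1243 -.030 194.3; python3 - <<'E'
from h import *
for n in("side",): shot(n,f"pics/{n}5.png")
im=cv2.imread("pics/side5.png")
cv2.imwrite("pics/zside5.png",cv2.resize(im[170:290,320:440],None,fx=5,fy=5,interpolation=cv2.INTER_CUBIC))
E
```

```text
t 7.2 pos [ 610.7 -123.8  -31.8] yaw -165.78 tilt 0.65 F [ 0.6 -0.   0.7] open 85.4
shift mm [ 0.8 -0.4 -1.8] turn rad -6.2845
tool x,y [-0.9693 -0.2457  0.0066] [-0.2457  0.9693 -0.0092] q [-0.31  0.68 -0.24  0.65 -0.01 -0.56]
```

View pics/zside5.png

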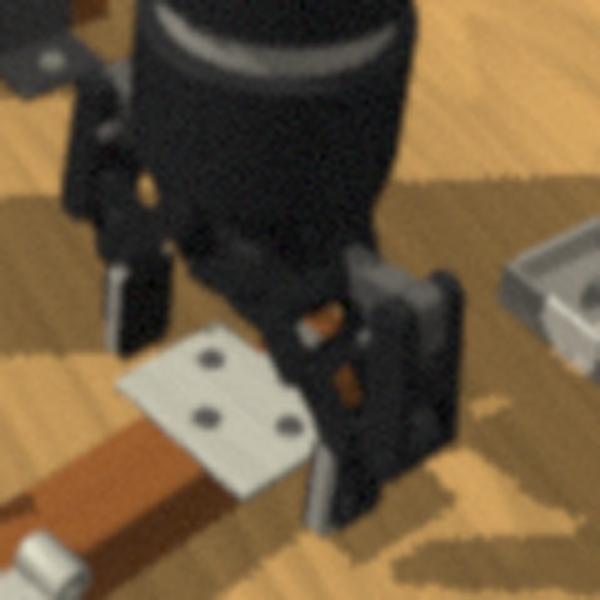

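The right tip, zoom (318,530), is now below plate level beside the leaf's end, and the left tip is beyond the other end. Closing.

Call:
play_rows --commands '[[[0,0,0,0,0],[0,0,0,0,0],[0,0,0,0,0],[0,0,0,0,0],[0,0,0,0,0]]]'

```text
t: 7.67
eef_pos: [0.6107, -0.1237, -0.0308]
tcp_rot: [-0.124, 0.992, -0.005, -0.003]
ft_force: [-0.1, 0.3, -0.9]
opening: 0.058
```

Call:
play_rows --commands '[[[0,0,0,0,0],[0,0,0,0,0],[0,0,0,0,0],[0,0,0,0,0],[0,0,0,0,0]]]'

```text
t: 8.08
eef_pos: [0.6105, -0.1236, -0.0311]
tcp_rot: [-0.124, 0.992, -0.005, -0.003]
ft_force: [-1.3, 0.9, 0.1]
opening: 0.0582
```

```bash
python3 go.py .610 -.1243 -.030 194.3; python3 - <<'E'
from h import *
for n in("side",): shot(n,f"pics/{n}6.png")
im=cv2.imread("pics/side6.png")
cv2.imwrite("pics/zside6.png",cv2.resize(im[170:290,320:440],None,fx=5,fy=5,interpolation=cv2.INTER_CUBIC))
E
```

```text
t 8.08 pos [ 610.5 -123.6  -31.1] yaw -165.77 tilt 0.65 F [-1.3  0.9  0.1] open 58.2
shift mm [ 0.7 -0.5 -1.1] turn rad -6.2845
tool x,y [-0.9693 -0.2458  0.0067] [-0.2458  0.9693 -0.0091] q [-0.31  0.68 -0.24  0.66 -0.01 -0.56]
```

View pics/zside6.png

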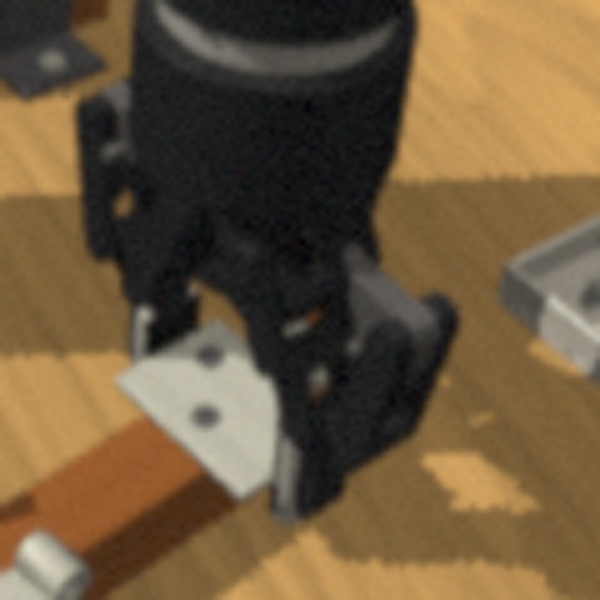

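The grip holds at 58.2 mm (60 nominal), so the leaf is held. Lifting.

Call:
play_rows --commands '[[[0,0,-0.01,0,0],[0,0,-0.02,0,0],[0,0,-0.025,0,0],[0,0,-0.02,0,0],[0,0,-0.005,0,0]]]'

```text
t: 8.55
eef_pos: [0.608, -0.1219, 0.051]
tcp_rot: [-0.124, 0.992, -0.004, -0.006]
ft_force: [1.4, -0.4, -1.9]
opening: 0.0584
```

```bash
python3 go.py .480 .148 .055 188; python3 - <<'E'
from h import *
for n in("top","side",): shot(n,f"pics/{n}7.png")
E
```

```text
t 8.55 pos [ 608.  -121.9   51. ] yaw -165.78 tilt 0.78 F [ 1.4 -0.4 -1.9] open 58.4
shift mm [ 57.9 293.1  -4.9] turn rad -6.1746
tool x,y [-0.9693 -0.2456  0.0124] [-0.2457  0.9693 -0.0056] q [-0.31  0.58 -0.17  0.83 -0.01 -0.56]
```

View pics/side7.png

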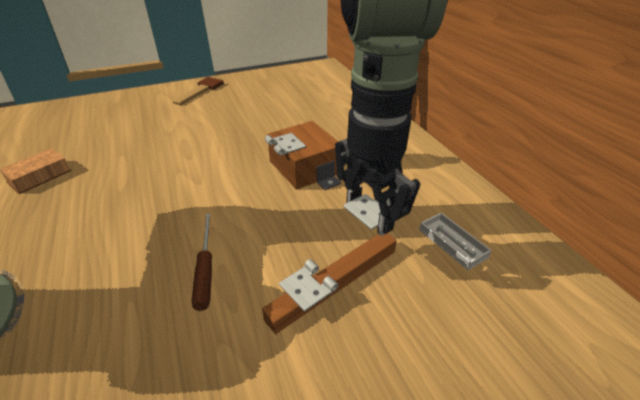

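The leaf came up with the gripper, at side (365,212), and the odd leaf is undisturbed. Moving to a standoff in front of the jamb.

Call:
play_rows --commands '[[[0.004,0.02,0,0.014,0],[0.007,0.035,0,0.014,0],[0.007,0.035,-0.001,0.014,0],[0.007,0.035,-0.001,0.014,0],[0.007,0.035,-0.001,0.014,0]]]'

```text
t: 9.07
eef_pos: [0.5412, 0.0249, 0.0462]
tcp_rot: [-0.081, 0.997, -0.005, -0.006]
ft_force: [-0.1, 0.8, -1.3]
opening: 0.0579
```

```bash
python3 go.py .480 .148 .055 188
```

```text
t 9.07 pos [541.2  24.9  46.2] yaw -170.72 tilt 0.93 F [-0.1  0.8 -1.3] open 57.9
shift mm [ 40.7 131.3  -9.4] turn rad -6.2608
tool x,y [-0.9868 -0.1613  0.0137] [-0.1614  0.9869 -0.0087] q [-0.08  0.46 -0.4   0.72 -0.01 -0.24]
```

Call:
play_rows --commands '[[[0.012,0.034,-0.004,0.01,0],[0.012,0.034,-0.004,0.01,0],[0.012,0.034,-0.003,0,0],[0.005,0.015,-0.002,0,0],[0,0,0,0,0]]]'

```text
t: 9.48
eef_pos: [0.4705, 0.1439, 0.0525]
tcp_rot: [-0.073, 0.997, -0.004, -0.013]
ft_force: [0.6, 0.0, -1.4]
opening: 0.0584
```

```bash
python3 go.py .480 .148 .055 188;  python3 - <<'E'
from h import *
for n in("top","side",): shot(n,f"pics/{n}8.png")
E
```

```text
t 9.48 pos [470.5 143.9  52.5] yaw -171.61 tilt 1.54 F [ 0.6  0.  -1.4] open 58.4
shift mm [-9.9  2.6 -2.7] turn rad -6.2765
tool x,y [-0.989  -0.1458  0.0264] [-0.146   0.9893 -0.0052] q [ 0.15  0.39 -0.5   0.71 -0.01  0.  ]
```

View pics/side8.png

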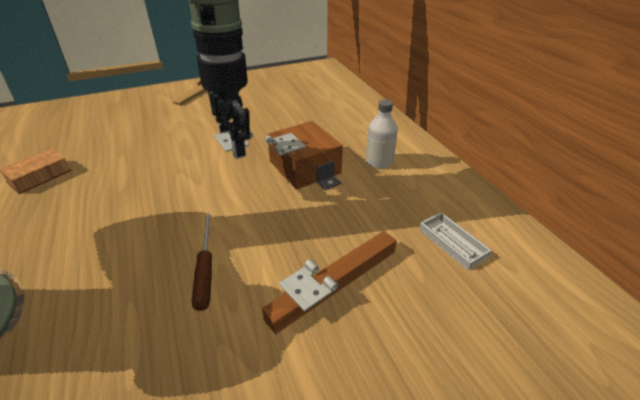

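View pics/top8.png

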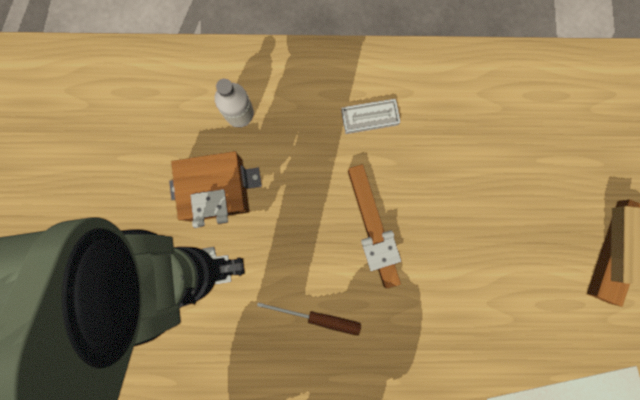

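The leaf is held in front of the jamb, at side (230,140), with the jamb knuckles at (272,143)–(283,150). In the top view the knuckle is near (213,252). Zooming both.

```bash
python3 - <<'E'
from h import *
im=cv2.imread("pics/side8.png")
cv2.imwrite("pics/zs8.png",cv2.resize(im[115:165,205:315],None,fx=7,fy=7,interpolation=cv2.INTER_CUBIC))
im=cv2.imread("pics/top8.png")
cv2.imwrite("pics/zt8.png",cv2.resize(im[175:285,170:260],None,fx=5,fy=5,interpolation=cv2.INTER_CUBIC))
E
```

```text
(no output)
```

View pics/zs8.png

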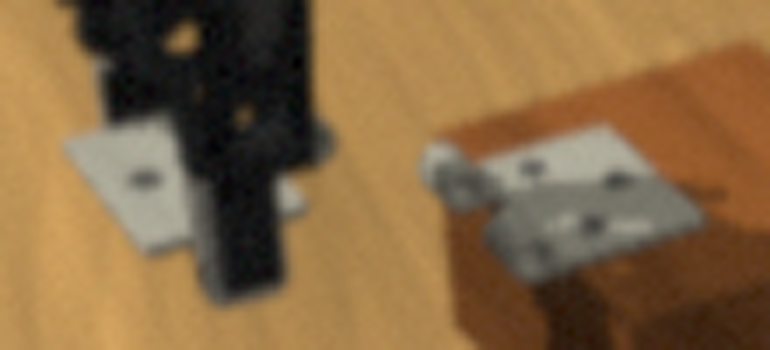

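View pics/zt8.png

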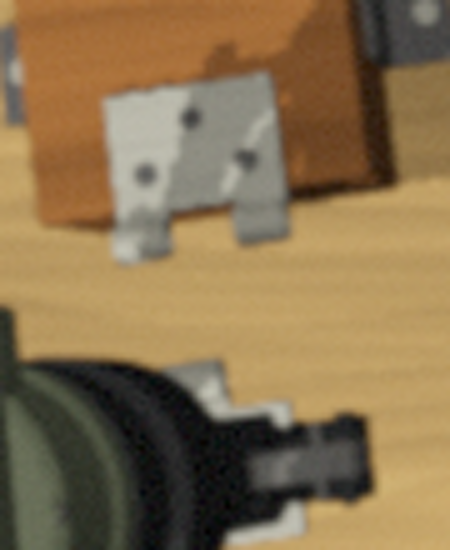

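```bash
cat > leaf.py <<'E'
from h import *
yg=np.radians(14.23)
Mg=np.c_[[-.9693,-.2458,.0067],[-.2458,.9693,-.0091],[0,0,0]]; Mg[:,2]=np.cross(Mg[:,0],Mg[:,1])
pg=np.array([.6105,-.1236,-.0311]); lg=np.array([.610,-.1243,.030])
Lg=R.from_euler("z",yg).as_matrix()
off=Mg.T@(lg-pg); Lt=Mg.T@Lg
def leafpose(s=None):
    s=s or telemetry.state(); M=R.from_quat(s["tcp_rot"]).as_matrix()
    return s["eef_pos"]+M@off, M@Lt
PTS=dict(nl=(-.022,.03,.004),nr=(-.022,-.03,.004),fr=(.022,-.03,.004),fl=(.022,.03,.004),hole_nl=None,bar=(.032,0,.007),ktR=(.032,-.01,.014),ktL=(.032,.01,.014),kendR=(.032,-.01,.007))
def pts():
    o,L=leafpose(); return {k:o+L@np.array(v) for k,v in PTS.items() if v}
def report():
    o,L=leafpose(); print("leaf o",(o*1000).round(1),"yaw",np.degrees(np.arctan2(L[1,0],L[0,0])).round(2),"pitch-down deg",np.degrees(-np.arcsin(L[2,0])).round(2),"roll",np.degrees(np.arcsin(L[2,1])).round(2))
E
python3 - <<'E'
from leaf import *
report()
cs,ct=read_camera("side"),read_camera("top")
for k,v in pts().items(): print(k,(v*1000).round(1),"sidezoom",((proj(cs,v)-[205,115]+.5)*7).round(),"topzoom",((proj(ct,v)-[170,175]+.5)*5).round())
E
```

```text
leaf o [472.7 141.1 113.5] yaw 8.25 pitch-down deg 1.09 roll 0.14
nl [448.4 166.6 118.4] sidezoom [ 76. 137.] topzoom [134. 552.]
nr [456.8 107.2 118.3] sidezoom [159. 244.] topzoom [317. 526.]
fr [500.4 113.3 117.5] sidezoom [326. 199.] topzoom [303. 391.]
fl [491.9 172.7 117.7] sidezoom [236.  97.] topzoom [121. 417.]
bar [506.1 144.5 120.4] sidezoom [315. 127.] topzoom [206. 374.]
ktR [507.6 134.6 127.4] sidezoom [328. 120.] topzoom [231. 370.]
ktL [504.8 154.4 127.4] sidezoom [297.  86.] topzoom [170. 378.]
kendR [507.5 134.6 120.4] sidezoom [330. 144.] topzoom [237. 370.]
```

Predicted and seen leaf corners differ by 2–3 px, so I'll triangulate the corners visible in both views instead of trusting the reported pose.

```bash
python3 - <<'E'
from h import *
im=cv2.imread("pics/top8.png")
cv2.imwrite("pics/zt8b.png",cv2.resize(im[235:295,195:255],None,fx=10,fy=10,interpolation=cv2.INTER_CUBIC))
im=cv2.imread("pics/side8.png")
cv2.imwrite("pics/zs8b.png",cv2.resize(im[115:165,205:260],None,fx=12,fy=12,interpolation=cv2.INTER_CUBIC))
E
```

```text
(no output)
```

View pics/zt8b.png

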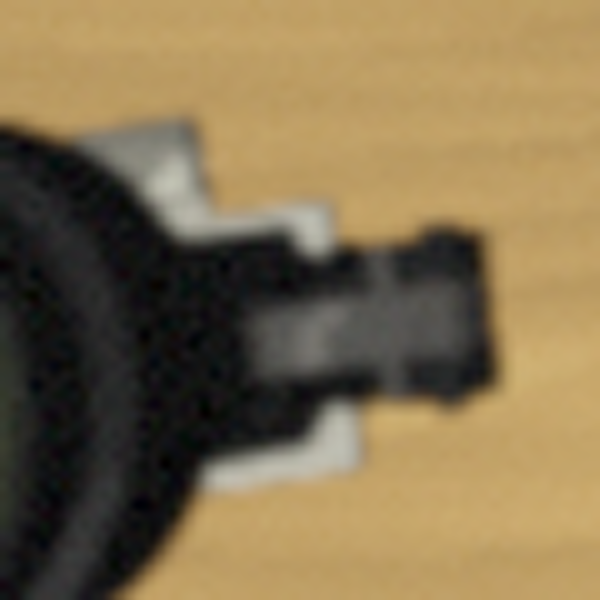

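View pics/zs8b.png

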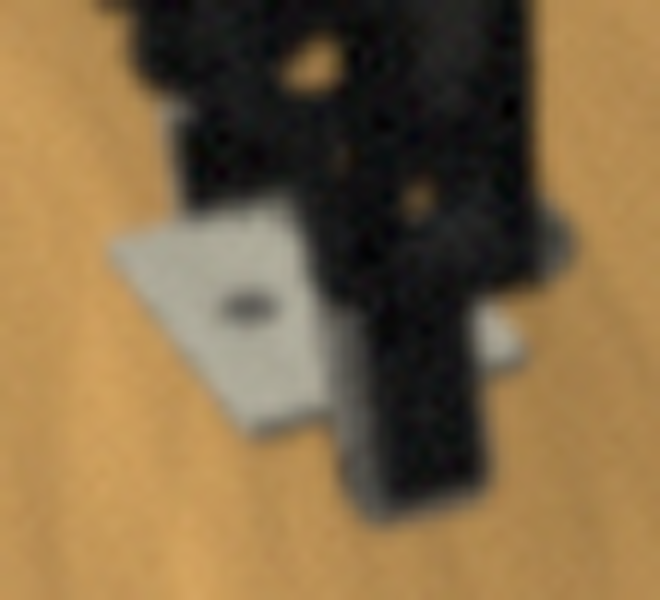

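```bash
cat >> h.py <<'E'
def KRt(c):
    K=np.array(c["intrinsics"]);Rm=R.from_quat(c["attitude"]).as_matrix().T
    return K@np.c_[Rm,-Rm@np.array(c["xyz"])]
def tri(cs,ct,us,ut):
    X=cv2.triangulatePoints(KRt(cs),KRt(ct),np.array(us,float).reshape(2,1),np.array(ut,float).reshape(2,1))[:,0];X=X[:3]/X[3]
    return X,np.round(proj(cs,X)-us,2),np.round(proj(ct,X)-ut,2)
def un(p,s,o): return (np.array(p)+.5)/s-.5+np.array(o)
E
python3 - <<'E'
from leaf import *
cs,ct=read_camera("side"),read_camera("top")
S=(12,(205,115));T=(10,(195,235))
P=pts()
for k,a,b in(("nr",(253,428),(358,467)),("fr",(524,350),(330,207))):
    X,e,f=tri(cs,ct,un(a,*S),un(b,*T)); print(k,(X*1000).round(1),e,f,"minus pred",((X-P[k])*1000).round(1))
print("nl side ray at z .117",(ray(cs,*un((108,245),*S),.1175)*1000).round(1),P["nl"])
J=(12,(262,127))
for k,a,b in(("jfl",(355,72),un((103,178),4,(165,150))),("jfr",(525,228),un((237,157),4,(165,150)))):
    X,e,f=tri(cs,ct,un(a,*J),b); print(k,(X*1000).round(1),e,f)
L=(12,(338,228))
for k,a,b in(("lfl",(312,68),(67,110)),("lfr",(618,340),(217,72)),("lnr",(368,500),(245,180)),("lnl",(62,232),(95,217))):
    X,e,f=tri(cs,ct,un(a,*L),un(b,5,(335,165))); print(k,(X*1000).round(1),e,f)
E
```

```text
nr [454.3 112.1 114.4] [-0.2 -0. ] [ 0.05 -0.23] minus pred [-2.9  5.3 -4.1]
fr [496.1 118.  114.2] [ 0.01 -0.  ] [-0.    0.02] minus pred [-4.6  5.1 -3.5]
nl side ray at z .117 [444.9 166.3 117.5] [0.44879539 0.1662249  0.11867263]
jfl [602.8 197.3  71.2] [ 0.07 -0.  ] [-0.03  0.08]
jfr [611.8 137.5  71.9] [ 0.43 -0.04] [-0.17  0.49]
lfl [623.  -90.5  34. ] [ 0.12 -0.02] [-0.04  0.11]
lfr [ 637.5 -148.2   32.5] [ 0.6 -0.1] [-0.22  0.5 ]
lnr [ 596.  -158.5   31.5] [ 0.53 -0.07] [-0.18  0.43]
lnl [ 581.7 -101.1   29.3] [ 0.54 -0.06] [-0.18  0.47]
```

```bash
python3 - <<'E'
from h import *
ct=read_camera("top")
g=ray(ct,*un((203,234),5,(170,175)),.082);print("gap centre",(g*1000).round(1))
B=[ray(ct,*un(p,4,(165,150)),.07)[:2]*1000 for p in((28,42),(285,8),(332,247),(53,280))]
B=np.array(B).round(1);print(B.tolist())
d=B[0]-B[1];print("yaw far edge",np.degrees(np.arctan2(-d[0],d[1])),np.linalg.norm(d)); d=B[0]-B[3];print("left",np.degrees(np.arctan2(d[1],d[0])),np.linalg.norm(d))
# plate side edges by line fit, both pictures
for fn in("pics/top0.png","pics/top1.png"):
    im=cv2.imread(fn)[150:230,165:265];im=cv2.resize(im,None,fx=6,fy=6,interpolation=cv2.INTER_CUBIC)
    h=cv2.cvtColor(im,cv2.COLOR_BGR2HSV);m=((h[...,1]<70)&(h[...,2]>70)).astype(np.uint8)
    def edge(rows,side):
        q=[]
        for r in rows:
            x=np.where(m[r,100:400])[0]+100
            q.append(ray(ct,*un((x.min() if side=="l" else x.max()+1,r),6,(165,150)),.074)[:2])
        q=np.array(q)*1000; vx,vy,x0,y0=cv2.fitLine(q.astype(np.float32),cv2.DIST_HUBER,0,.01,.01).ravel()
        a=np.degrees(np.arctan2(vy,vx)); return a-180*round(a/180),x0.round(1),y0.round(1)
    print(fn,"left",edge(range(285,390,3),"l"),"right",edge(range(255,365,3),"r"))
E
```

```text
gap centre [553.5 157.2  82. ]
[[665.2, 234.0], [681.7, 117.9], [572.3, 94.0], [557.1, 218.0]]
yaw far edge 8.088643765506614 117.2666192912544
left 8.419285274651342 109.27767384054258
pics/top0.png left (np.float32(8.628968), np.float32(582.0), np.float32(193.5)) right (np.float32(9.080103), np.float32(590.4), np.float32(133.2))
pics/top1.png left (np.float32(8.680834), np.float32(581.9), np.float32(193.6)) right (np.float32(9.314482), np.float32(590.4), np.float32(133.0))
```

```bash
python3 go.py .4985 .1483 .0108 188.4; python3 -c "
from leaf import *
report()"
```

```text
t 9.83 pos [474.2 140.2  53.2] yaw -171.99 tilt 1.4 F [-0.3 -0.6 -2.2] open 58.2
shift mm [-26.2   4.9  41.7] turn rad -6.2899
tool x,y [-0.99   -0.1394  0.0236] [-0.1396  0.9902 -0.0065] q [ 0.14  0.39 -0.5   0.71 -0.01  0.  ]
leaf o [474.7 139.6 114.3] yaw 8.02 pitch-down deg 0.97 roll 0.15
```

The arm was still settling when that picture was taken, so most of the mismatch was timing. The leaf model holds to about 1–2 mm. Moving to a standoff at barrel height, 25 mm short, then letting it settle.

```bash
python3 go.py .4968 .1506 .0095 188.4
```

```text
t 9.83 pos [474.2 140.2  53.2] yaw -171.99 tilt 1.4 F [-0.3 -0.6 -2.2] open 58.2
shift mm [-24.9   7.4  43.1] turn rad -6.2899
tool x,y [-0.99   -0.1394  0.0236] [-0.1396  0.9902 -0.0065] q [ 0.14  0.39 -0.5   0.71 -0.01  0.  ]
```

Call:
play_rows --commands '[[[0,0.004,0.012,-0.007,0],[-0.005,0.003,0.014,0,0],[-0.008,0,0.01,0,0],[-0.006,0,0.003,0,0],[0,0,0,0,0]]]'

```text
t: 10.25
eef_pos: [0.4957, 0.1454, 0.0127]
tcp_rot: [-0.069, 0.998, -0.004, -0.01]
ft_force: [-0.6, 0.5, -1.4]
opening: 0.0583
```

Call:
play_rows --commands '[[[0,0,0,0,0],[0,0,0,0,0],[0,0,0,0,0],[0,0,0,0,0],[0,0,0,0,0]]]'

```text
t: 10.67
eef_pos: [0.4964, 0.1439, 0.0141]
tcp_rot: [-0.068, 0.998, -0.004, -0.01]
ft_force: [0.3, 0.3, -0.7]
opening: 0.0583
```

```bash
python3 go.py .4968 .1506 .0095 188.4;python3 -c "
from leaf import *
report()
shot('top','pics/top9.png');shot('side','pics/side9.png')
report()
im=cv2.imread('pics/side9.png')
cv2.imwrite('pics/zs9.png',cv2.resize(im[115:185,215:325],None,fx=7,fy=7,interpolation=cv2.INTER_CUBIC))
im=cv2.imread('pics/top9.png')
cv2.imwrite('pics/zt9.png',cv2.resize(im[175:275,175:255],None,fx=6,fy=6,interpolation=cv2.INTER_CUBIC))
"
```

```text
t 10.67 pos [496.4 143.9  14.1] yaw -172.23 tilt 1.21 F [ 0.3  0.3 -0.7] open 58.3
shift mm [-1.4  6.6  4.5] turn rad -6.2942
tool x,y [-0.9906 -0.1352  0.0199] [-0.1353  0.9908 -0.007 ] q [ 0.14  0.47 -0.48  0.64 -0.01  0.01]
leaf o [496.7 143.3  75.2] yaw 7.77 pitch-down deg 0.76 roll 0.12
leaf o [496.7 143.4  75.1] yaw 7.78 pitch-down deg 0.76 roll 0.12
```

View pics/zs9.png

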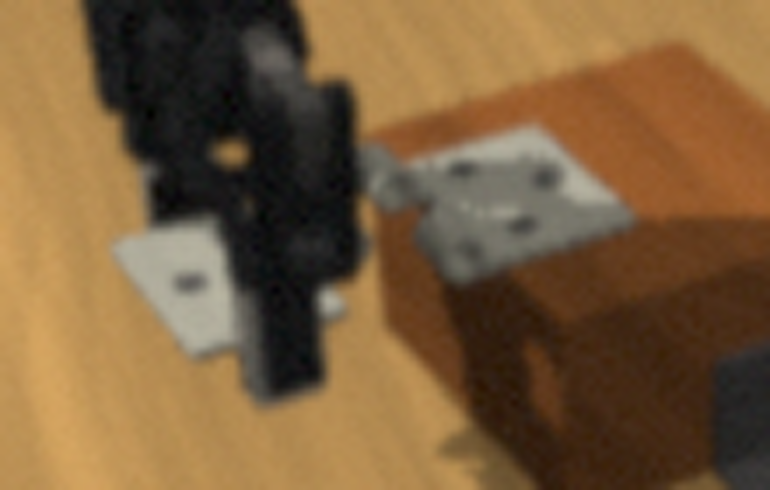

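View pics/zt9.png

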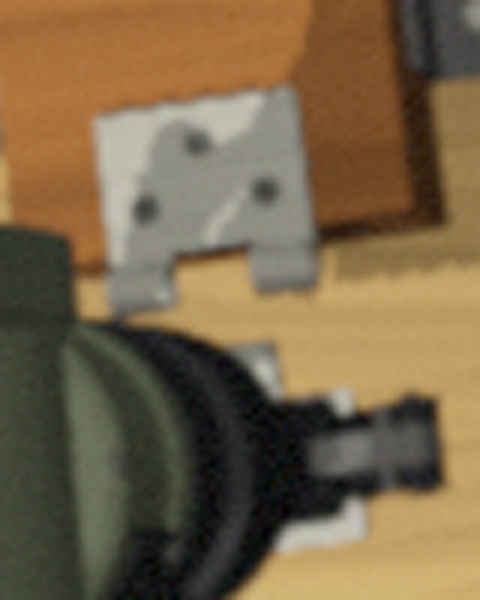

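Now steady. In the side zoom the leaf corners are at (195,357), (115,242), (345,305). In the top zoom they are at (363,540), (352,391), with the knuckle corner at (275,345). The knuckle is right of the gap in y, as the numbers say.

```bash
python3 - <<'E'
from leaf import *
cs,ct=read_camera("side"),read_camera("top")
S=(7,(215,115));T=(6,(175,175))
P=pts(); report()
for k,a,b in(("nr",(195,355),(363,540)),("fr",(345,305),(352,391))):
    X,e,f=tri(cs,ct,un(a,*S),un(b,*T)); print(k,(X*1000).round(1),e,f,"minus pred",((X-P[k])*1000).round(1))
for k in P: print(k,"sidezoom",((proj(cs,P[k])-S[1]+.5)*7).round(),"topzoom",((proj(ct,P[k])-T[1]+.5)*6).round())
# jamb by same views
for k,a,b in(("jfl",(540,125),(95,118)),("jfr",(635,215),(293,86))):
    X,e,f=tri(cs,ct,un(a,*S),un(b,*T)); print(k,(X*1000).round(1),e,f)
E
```

```text
leaf o [496.6 143.4  75. ] yaw 7.79 pitch-down deg 0.77 roll 0.12
nr [479.  112.6  76.1] [-0.33  0.  ] [ 0.09 -0.36] minus pred [ 0.1  1.9 -3.1]
fr [521.4 116.7  78.1] [ 0.12 -0.  ] [-0.04  0.13] minus pred [-1.1  0.1 -0.5]
nl sidezoom [110. 241.] topzoom [162. 567.]
nr sidezoom [193. 349.] topzoom [368. 539.]
fr sidezoom [350. 303.] topzoom [352. 388.]
fl sidezoom [261. 200.] topzoom [148. 416.]
bar sidezoom [338. 231.] topzoom [244. 368.]
ktR sidezoom [351. 226.] topzoom [273. 363.]
ktL sidezoom [320. 192.] topzoom [203. 372.]
kendR sidezoom [353. 248.] topzoom [278. 363.]
jfl [603.2 196.9  71.5] [-0.26  0.02] [ 0.1  -0.31]
jfr [611.8 138.3  72. ] [ 0.34 -0.03] [-0.13  0.39]
```

The model matches the pictures within about 1 mm, and relative height within 0.5 mm. Correcting y, z and yaw at the standoff.

Call:
play_rows --commands '[[[-0.001,0.003,0.003,-0.011,0],[0,0.003,0.002,0,0],[0,0.001,0.001,0,0],[0,0,0,0,0],[0,0,0,0,0]]]'

```text
t: 11.28
eef_pos: [0.496, 0.1522, 0.0071]
tcp_rot: [-0.074, 0.997, -0.004, -0.01]
ft_force: [0.2, 0.7, -1.4]
opening: 0.0579
```

```bash
cat > rel.py <<'E'
from leaf import *
s=telemetry.state(); M=R.from_quat(s["tcp_rot"]).as_matrix(); o,L=leafpose(s)
o=o+np.array([-.0003,.0007,.0003]); b=o+L@[.032,0,.007]
J=R.from_euler("z",np.radians(8.4)).as_matrix()
d=np.array([.5537,.1584,.077])-b
print("t",round(s["t"],2),"F",s["ft_force"].round(1),"open",round(s["opening"],4),"dq",np.abs(s["dq"]).max().round(3))
print("barrel to go in jamb axes mm",(J.T@d*1000).round(2),"in tool",(M.T@d*1000).round(2)); report()
E
python3 rel.py
```

```text
t 11.28 F [ 0.2  0.7 -1.4] open 0.0579 dq 0.007
barrel to go in jamb axes mm [25.95 -2.39  1.94] in tool [-25.9   -2.47  -2.45]
leaf o [496.2 151.5  68.2] yaw 8.53 pitch-down deg 0.78 roll 0.14
```

Call:
play_rows --commands '[[[0,-0.0015,-0.001,0.002,0],[0,-0.0007,-0.001,0,0],[0,0,0,0,0],[0,0,0,0,0],[0,0,0,0,0]]]'

```text
t: 11.7
eef_pos: [0.4963, 0.1497, 0.0093]
tcp_rot: [-0.073, 0.997, -0.004, -0.01]
ft_force: [-0.2, -0.0, -1.1]
opening: 0.058
```

```bash
python3 rel.py
```

```text
t 11.7 F [-0.2 -0.  -1.1] open 0.058 dq 0.002
barrel to go in jamb axes mm [25.97  0.18 -0.21] in tool [-25.97   0.18  -0.32]
leaf o [496.6 149.1  70.4] yaw 8.4 pitch-down deg 0.79 roll 0.13
```

Call:
play_rows --commands '[[[-0.003,0,0,0,0],[-0.004,0,0,0,0],[-0.002,0,0,0,0],[0,0,0,0,0],[0,0,0,0,0]]]'

```text
t: 12.12
eef_pos: [0.5068, 0.1511, 0.0093]
tcp_rot: [-0.073, 0.997, -0.004, -0.01]
ft_force: [-0.6, -0.3, -1.8]
opening: 0.0583
```

```bash
python3 rel.py;python3 -c "
from leaf import *
ct=shot('top','pics/top10.png');cs=shot('side','pics/side10.png')
im=cv2.imread('pics/side10.png')
cv2.imwrite('pics/zs10.png',cv2.resize(im[115:185,215:325],None,fx=7,fy=7,interpolation=cv2.INTER_CUBIC))
im=cv2.imread('pics/top10.png')
cv2.imwrite('pics/zt10.png',cv2.resize(im[190:265,180:250],None,fx=8,fy=8,interpolation=cv2.INTER_CUBIC))
P=pts()
for k in P: print(k,'side',((proj(cs,P[k])-[215,115]+.5)*7).round(),'top',((proj(ct,P[k])-[180,190]+.5)*8).round())
"
```

```text
t 12.12 F [-0.6 -0.3 -1.8] open 0.0583 dq 0.009
barrel to go in jamb axes mm [15.46  0.35 -0.24] in tool [-15.46   0.36  -0.06]
leaf o [507.  150.4  70.4] yaw 8.38 pitch-down deg 0.75 roll 0.13
nl side [142. 236.] top [153. 589.]
nr side [229. 341.] top [425. 549.]
fr side [382. 295.] top [402. 350.]
fl side [290. 194.] top [132. 389.]
bar side [367. 225.] top [259. 324.]
ktR side [381. 219.] top [296. 317.]
ktL side [350. 186.] top [205. 330.]
kendR side [383. 241.] top [304. 318.]
```

View pics/zs10.png

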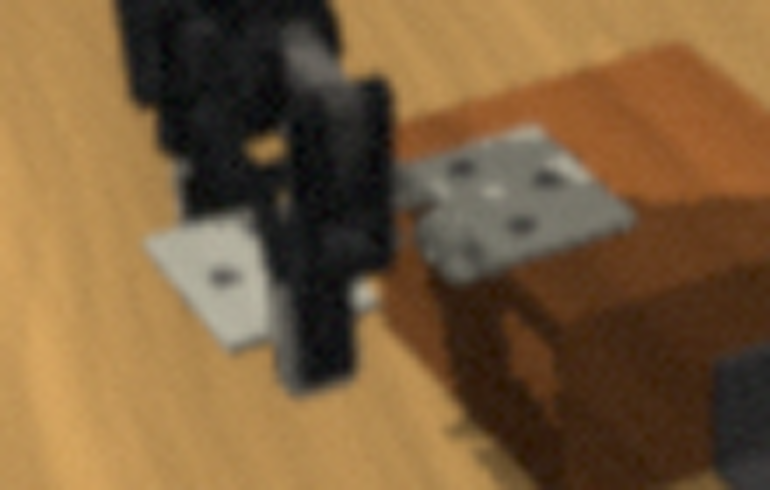

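View pics/zt10.png

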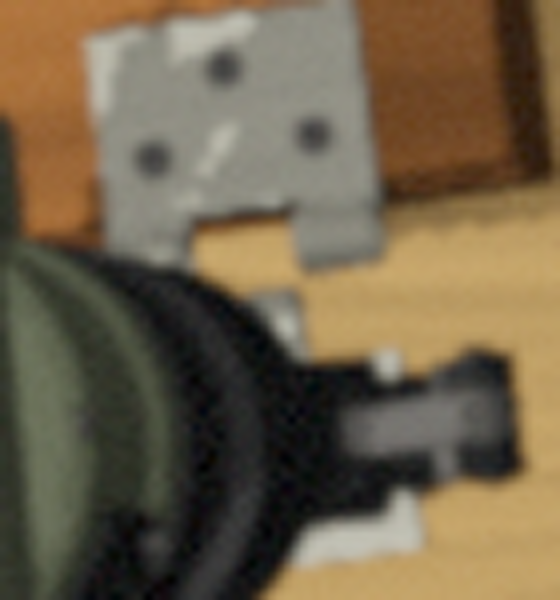

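In the top zoom, the knuckle's right edge (301,320) is about 10 px (≈2.2 mm) inside the extended inner edge of the right jamb knuckle. Nominal clearance is 2 mm, so it is centred. Advancing.

Call:
play_rows --commands '[[[-0.002,0.0002,0,0,0],[-0.003,0,0,0,0],[-0.002,0,0,0,0],[0,0,0,0,0],[0,0,0,0,0]]]'

```text
t: 12.63
eef_pos: [0.5139, 0.1525, 0.009]
tcp_rot: [-0.073, 0.997, -0.004, -0.01]
ft_force: [-0.9, -1.1, -1.9]
opening: 0.0581
```

```bash
python3 rel.py
```

```text
t 12.63 F [-0.9 -1.1 -1.9] open 0.0581 dq 0.007
barrel to go in jamb axes mm [8.18 0.05 0.02] in tool [-8.17  0.05 -0.19]
leaf o [514.2 151.8  70.1] yaw 8.39 pitch-down deg 0.77 roll 0.13
```

Call:
play_rows --commands '[[[-0.002,0,0,0,0],[-0.003,0,0,0,0],[-0.0025,0,0,0,0],[0,0,0,0,0],[0,0,0,0,0]]]'

```text
t: 13.05
eef_pos: [0.5221, 0.1537, 0.0088]
tcp_rot: [-0.073, 0.997, -0.004, -0.01]
ft_force: [-0.4, 0.6, -1.2]
opening: 0.0582
```

```bash
python3 rel.py;python3 -c "
from leaf import *
ct=shot('top','pics/top11.png');cs=shot('side','pics/side11.png')
im=cv2.imread('pics/side11.png')
cv2.imwrite('pics/zs11.png',cv2.resize(im[125:175,230:310],None,fx=9,fy=9,interpolation=cv2.INTER_CUBIC))
im=cv2.imread('pics/top11.png')
cv2.imwrite('pics/zt11.png',cv2.resize(im[190:265,180:250],None,fx=8,fy=8,interpolation=cv2.INTER_CUBIC))
"; python3 rel.py
```

```text
t 13.05 F [-0.4  0.6 -1.2] open 0.0582 dq 0.01
barrel to go in jamb axes mm [-0.12  0.04  0.26] in tool [ 0.13  0.04 -0.25]
leaf o [522.4 153.   69.9] yaw 8.39 pitch-down deg 0.78 roll 0.13
t 13.15 F [ 0.2  0.5 -1.8] open 0.0581 dq 0.006
barrel to go in jamb axes mm [-0.07  0.08  0.22] in tool [ 0.07  0.08 -0.22]
leaf o [522.3 153.   69.9] yaw 8.39 pitch-down deg 0.77 roll 0.13
```

View pics/zs11.png

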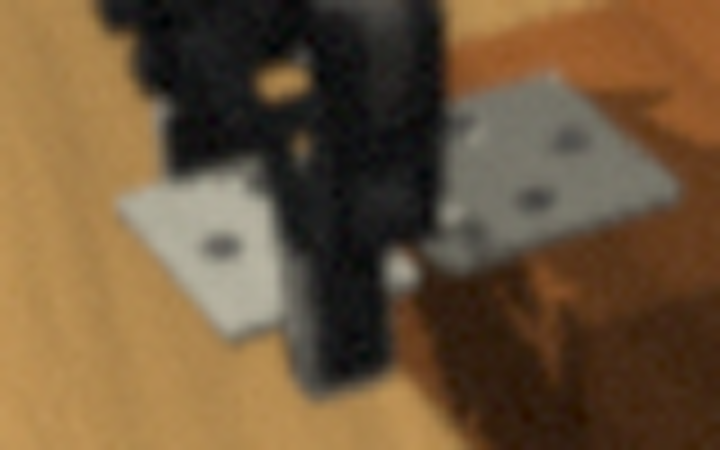

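View pics/zt11.png

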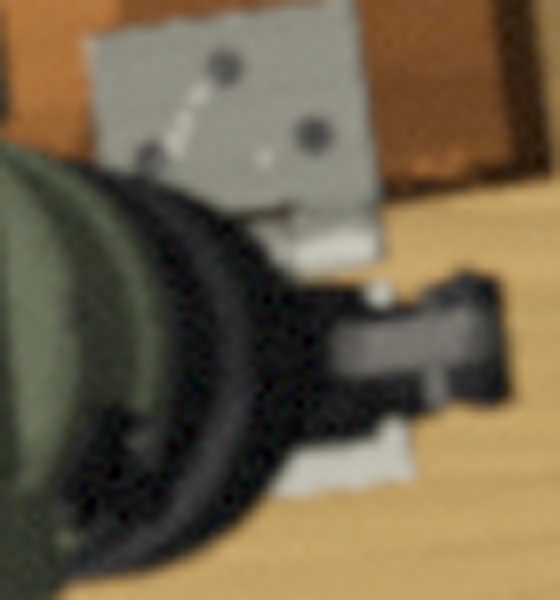

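The forces stay near the leaf's own weight, so there is no contact. I'll check the fit in the pictures: leaf near-right corner to jamb far-right corner should be 108 mm, purely along the jamb's x, at equal height.

```bash
python3 - <<'E'
from leaf import *
cs,ct=read_camera("side"),read_camera("top")
S=(9,(230,125));T=(8,(180,190))
J=R.from_euler("z",np.radians(8.4)).as_matrix()
A,e,f=tri(cs,ct,un((232,336),*S),un((411,473),*T));print("nr",(A*1000).round(1),e,f)
C,e2,f2=tri(cs,ct,un((418,287),*S),un((391,284),*T));print("fr",(C*1000).round(1),e2,f2)
B,e,f=tri(cs,ct,un((682,190),*S),un((293,86),6,(175,175)));print("jfr",(B*1000).round(1),e,f)
print("nr->jfr in jamb axes",(J.T@(B-A)*1000).round(1),"expect 108 0 0;  fr->jfr",(J.T@(B-C)*1000).round(1),"expect 64 0 0")
nl=ray(cs,*un((118,203),*S),.072);fl=ray(cs,*un((552,74),*S),.072)
print("nl->jfl side only",(J.T@(fl-nl)*1000).round(1))
nr=ray(cs,*un((232,336),*S),.072);fr=ray(cs,*un((682,190),*S),.072)
print("nr->jfr side only",(J.T@(fr-nr)*1000).round(1))
nr=ray(ct,*un((411,473),*T),.074);fr=ray(ct,*un((293,86),6,(175,175)),.074)
print("nr->jfr top only",(J.T@(fr-nr)*1000).round(1))
E
python3 rel.py
```

```text
nr [505.7 121.9  70.7] [ 0.05 -0.  ] [-0.01  0.05]
fr [547.6 128.   68.4] [ 0.05 -0.  ] [-0.02  0.06]
jfr [612.  138.5  71. ] [ 0.33 -0.03] [-0.13  0.38]
nr->jfr in jamb axes [107.6   0.9   0.3] expect 108 0 0;  fr->jfr [65.2  1.   2.6] expect 64 0 0
nl->jfl side only [106.3   0.5   0. ]
nr->jfr side only [106.9   1.6   0. ]
nr->jfr top only [107.7   0.7   0. ]
t 13.25 F [ 0.7 -1.  -0.7] open 0.0583 dq 0.002
barrel to go in jamb axes mm [0.11 0.07 0.22] in tool [-0.11  0.07 -0.22]
leaf o [522.1 152.9  69.9] yaw 8.39 pitch-down deg 0.78 roll 0.13
```

All checks agree within about 1 mm. I'll apply a small trim of +0.6 mm in y and 0.5 mm up.

Call:
play_rows --commands '[[[0,0.0004,-0.0004,0,0],[0,0.0002,-0.0001,0,0],[0,0,0,0,0],[0,0,0,0,0],[0,0,0,0,0]]]'

```text
t: 13.67
eef_pos: [0.5213, 0.1543, 0.0094]
tcp_rot: [-0.073, 0.997, -0.004, -0.01]
ft_force: [0.7, 0.0, -1.1]
opening: 0.0584
```

```bash
python3 rel.py
```

```text
t 13.67 F [ 0.7  0.  -1.1] open 0.0584 dq 0.001
barrel to go in jamb axes mm [ 0.5  -0.68 -0.36] in tool [-0.51 -0.68  0.35]
leaf o [521.6 153.6  70.5] yaw 8.39 pitch-down deg 0.8 roll 0.13
```

Call:
play_rows --commands '[[[0,0,0,0,0],[0,0,0,0,0],[0,0,0,0,0],[0,0,0,0,0],[0,0,0,0,0]]]'

```text
t: 14.08
eef_pos: [0.5213, 0.1543, 0.0094]
tcp_rot: [-0.073, 0.997, -0.004, -0.01]
ft_force: [-0.7, -0.4, -0.3]
opening: 0.0581
```

```bash
python3 rel.py; python3 -c "
from h import *
shot('top','pics/top12.png');shot('side','pics/side12.png')"
```

```text
t 14.08 F [-0.7 -0.4 -0.3] open 0.0581 dq 0.002
barrel to go in jamb axes mm [ 0.54 -0.67 -0.37] in tool [-0.55 -0.66  0.36]
leaf o [521.6 153.6  70.5] yaw 8.39 pitch-down deg 0.8 roll 0.13
```

View pics/side12.png

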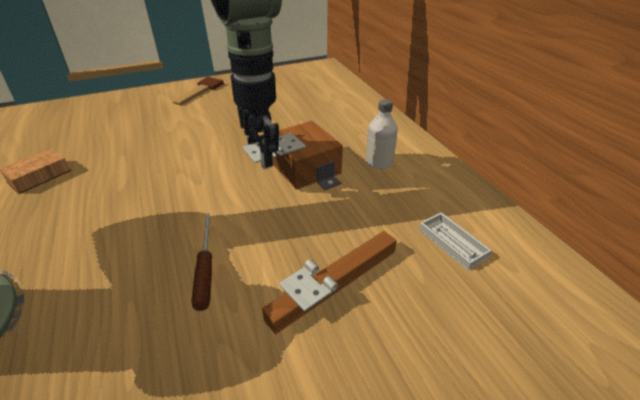

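The leaf (250,152) lies flat and in line with the jamb leaf (290,144), steady and without contact force. The odd leaf, pin, glue and screwdriver are where they were. Handing in.

```bash
python3 -c "
from workcell import job
print(job.finish_job())"
```

```text
the job is handed in; nothing more can be done
None
```

I picked up the single-knuckle leaf (the far one) and brought its knuckle into the jamb gap from the front. I handed in at about 14 s with the arm still holding it there.

**Last checks**
- **Steadiness and contact:** The arm was steady. Wrist force was at noise level plus the leaf's weight, about 1 N, so there was no sign of contact or jamming. The grip opening read 58 mm.
- **Alignment:** Before a last trim of about 0.6 mm, the camera checks put the leaf within about 1–1.5 mm in x and y. Height agreed to about 0.3 mm at one leaf corner, but another read 2.6 mm low. After the trim, the reported pose put the hole centres within 0.7 mm on each axis, with yaw matching. I did not re-measure the fit from pictures after the trim.
- **Level:** The leaf is not perfectly level. It is about 0.8° nose-down, because the tool's tilt drifted while moving and cannot be commanded.
- **Other objects:** In the last side picture the other leaf, pin, glue bottle and screwdriver were where they started.

**Disagreements**
- **Tool height:** The reported tool height was about 40 mm lower than the fingertips seen in the camera. A first test close passed above the leaf without touching it. After that I took heights from the pictures.
- **Camera heights:** The heights I got by combining both cameras came out about 2 mm low. I cancelled this by comparing the leaf with the jamb.
- **Hidden view:** The gripper hid the inserted knuckle itself, so the fit rests on the plate corners and the reported pose.

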